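# Square up and load microsection mounts on the microscope stage

### The job

Get the batch of rectangular resin mounts ready under the microscope: unclamp the empty specimen carriage and draw it out clear of the microscope's head, push every mount into a bay of its own on the squaring board, flush against both the back rail and the rib, and let go, so that they all lie square there together. Only then pick them up one by one and lay each flat, strips up, in a nest of the carriage while it is out. Finally push the carriage fully home under the objective and, once it is there, swing the clamp lever right round to its stop to lock it again, never moving the carriage while it is clamped and not disturbing the other things on the bench.

Things in the scene. Friction and masses are not known exactly. Their poses are not given: they have to be found in the camera images.
- board: squaring board, fixed: dark grey plate 160 (x) by 330 (y) by 10 mm thick, with steel fences 8 mm high on it (a seated mount, 20 mm high, can be gripped above them). Origin: centre of its underside, z up. The back rail lies along y at the +x side, its face at x = +65 mm. Three ribs, 8 mm thick, run from x = +65 to +10 mm, their faces (to -y) at y = +150, +45 and -60 mm
- bay0 (a point): bay 0 (farthest to the board's +y; the bays follow at 105 mm towards -y): corner of the back rail and a rib, open to -x and -y. The point, on the board's top face 10 mm above the bench, is where a mount's origin lies when its short end is flush with the rail and its long side with the rib; axes as the board's
- bay1 (a point): bay 1: corner of the back rail and a rib, open to -x and -y. The point, on the board's top face 10 mm above the bench, is where a mount's origin lies when its short end is flush with the rail and its long side with the rib; axes as the board's
- bay2 (a point): bay 2: corner of the back rail and a rib, open to -x and -y. The point, on the board's top face 10 mm above the bench, is where a mount's origin lies when its short end is flush with the rail and its long side with the rib; axes as the board's
- mount0: rectangular resin mount (may be absent), ivory block 50 (x) by 30 (y) by 20 mm high, 40 g, thin green strips of circuit board in its top face; it starts lying on the board, askew, before a bay. Origin: centre of its underside, x along its length, z up; a half turn makes no difference. All are alike
- mount1: rectangular resin mount (may be absent), ivory block 50 (x) by 30 (y) by 20 mm high, 40 g, thin green strips of circuit board in its top face; it starts lying on the board, askew, before a bay. Origin: centre of its underside, x along its length, z up; a half turn makes no difference. All are alike
- mount2: rectangular resin mount (may be absent), ivory block 50 (x) by 30 (y) by 20 mm high, 40 g, thin green strips of circuit board in its top face; it starts lying on the board, askew, before a bay. Origin: centre of its underside, x along its length, z up; a half turn makes no difference. All are alike
- microscope: upright white microscope, fixed, at the robot's right. Origin: on the bench under the optical axis; x to the limb (away from the robot), y along its stage to the loading end, z up. Black stage 190 by 360 mm, top 115 mm above the bench, from y = -120 to +240 mm; head, nosepiece and eyepieces overhang it within |y| < 60 mm, from 235 mm above the bench upwards
- carriage (a joint): slide of the specimen carriage along the microscope's y, in m: 0 = fully home under the objective (end stop), grows to the loading end, at most 0.22, where it is clear of the head from 0.17 on; starts home, empty. Resists with about 3 N, stays where it is left. The carriage is a dark grey plate 126 by 156 by 8 mm with three nests side by side and an upright steel tab at its +y end
- nest0 (a point): nest 0 of the carriage (the nests follow each other at 48 mm, this one nearest the tab): centre of its floor, 125 mm above the bench; a recess 54 mm along x by 34 mm along y with a wall 5 mm high all round, that takes one mount, its length along x. Axes parallel to the microscope's; moves with the carriage
- nest1 (a point): nest 1 of the carriage: centre of its floor, 125 mm above the bench; a recess 54 mm along x by 34 mm along y with a wall 5 mm high all round, that takes one mount, its length along x. Axes parallel to the microscope's; moves with the carriage
- nest2 (a point): nest 2 of the carriage: centre of its floor, 125 mm above the bench; a recess 54 mm along x by 34 mm along y with a wall 5 mm high all round, that takes one mount, its length along x. Axes parallel to the microscope's; moves with the carriage
- tab (a point): middle of the top edge of the carriage's tab (155 mm above the bench): an upright steel plate 30 (x) by 12 (y) by 30 mm high above the carriage plate, 140 mm from the carriage's middle, to push or pinch. Axes parallel to the microscope's; moves with the carriage
- lever (a joint): clamp lever on the stage's edge next to the robot, turning about a vertical axis, in rad: 0 = free (points along the microscope's +y), grows anticlockwise seen from above, 1.5 = clamped at its stop (points to -x, at the robot). Resists with about 0.05 N m, stays where it is left; starts clamped, at 1.25 to 1.5
- lever_hinge (a point): axis of the clamp lever, 118 mm above the bench; fixed to the microscope, axes parallel to its
- lever_knob (a point): centre of the top of the lever's knob (155 mm above the bench): an upright steel pin 14 mm across and 30 mm high, 55 mm from the lever's axis. Moves with the lever; its y axis points from the lever's axis to the knob
- round0: bystander: round resin mount, ivory disc 32 mm across, 18 mm high
- round1: bystander: round resin mount, ivory disc 32 mm across, 18 mm high
- tweezers: bystander: steel tweezers lying flat, 120 mm long
- loupe: bystander: black loupe, 42 mm across, 40 mm high
- cleaner: bystander: small white bottle, 38 mm across, 85 mm high
- slidebox: bystander: grey slide box 85 by 36 by 22 mm
- driver: bystander: black-handled screwdriver 140 mm long
Things that resemble listed ones, but are neither listed nor needed, are in the scene too. What is shaped like the mount0 but black or pink is not meant.

How it is judged:
On the way, in this order (a step that is already met when the one before it is completed fails the run):
1. all mounts lie square in the bays of the board at the same time, each flush with the back rail and a rib, and released (((distance between mount0 and bay0 below 0.004 m and angle between the x axis of mount0 and the x axis of board, either way round below 0.05 rad) or (distance between mount0 and bay1 below 0.004 m and angle between the x axis of mount0 and the x axis of board, either way round below 0.05 rad) or (distance between mount0 and bay2 below 0.004 m and angle between the x axis of mount0 and the x axis of board, either way round below 0.05 rad)) and contact force between the fingers and mount0 below 0.05 N and ((distance between mount1 and bay0 below 0.004 m and angle between the x axis of mount1 and the x axis of board, either way round below 0.05 rad) or (distance between mount1 and bay1 below 0.004 m and angle between the x axis of mount1 and the x axis of board, either way round below 0.05 rad) or (distance between mount1 and bay2 below 0.004 m and angle between the x axis of mount1 and the x axis of board, either way round below 0.05 rad)) and contact force between the fingers and mount1 below 0.05 N and ((distance between mount2 and bay0 below 0.004 m and angle between the x axis of mount2 and the x axis of board, either way round below 0.05 rad) or (distance between mount2 and bay1 below 0.004 m and angle between the x axis of mount2 and the x axis of board, either way round below 0.05 rad) or (distance between mount2 and bay2 below 0.004 m and angle between the x axis of mount2 and the x axis of board, either way round below 0.05 rad)) and contact force between the fingers and mount2 below 0.05 N), for 0.2 s.
2. all mounts lie flat in nests of the carriage, released, while it is still out at the loading end (angle between each of mount0, mount1, mount2's own z axis and vertical below 0.06 rad and angle between the x axis of each of mount0, mount1, mount2 and the x axis of microscope, either way round below 0.1 rad and (distance between mount0 and nest0 below 0.006 m or distance between mount0 and nest1 below 0.006 m or distance between mount0 and nest2 below 0.006 m) and (distance between mount1 and nest0 below 0.006 m or distance between mount1 and nest1 below 0.006 m or distance between mount1 and nest2 below 0.006 m) and (distance between mount2 and nest0 below 0.006 m or distance between mount2 and nest1 below 0.006 m or distance between mount2 and nest2 below 0.006 m) and contact force between the fingers and mount0 below 0.05 N and contact force between the fingers and mount1 below 0.05 N and contact force between the fingers and mount2 below 0.05 N and value of joint carriage above 0.1 m), for 0.2 s.
3. the carriage is fully home with the mounts in it, and the clamp lever still free (value of joint carriage below 0.004 m and value of joint lever below 1 rad and angle between each of mount0, mount1, mount2's own z axis and vertical below 0.06 rad and angle between the x axis of each of mount0, mount1, mount2 and the x axis of microscope, either way round below 0.1 rad and (distance between mount0 and nest0 below 0.006 m or distance between mount0 and nest1 below 0.006 m or distance between mount0 and nest2 below 0.006 m) and (distance between mount1 and nest0 below 0.006 m or distance between mount1 and nest1 below 0.006 m or distance between mount1 and nest2 below 0.006 m) and (distance between mount2 and nest0 below 0.006 m or distance between mount2 and nest1 below 0.006 m or distance between mount2 and nest2 below 0.006 m)), for 0.2 s.
4. the lever is turned to its stop with the carriage home (value of joint carriage below 0.004 m and value of joint lever above 1.35 rad), for 0.2 s.
At the end, for the whole second after the job is handed in: Every mount present lies flat in a nest of its own on the carriage (origin within 6 mm of the nest point, along the nest within 0.1 rad, at rest), the carriage is home within 4 mm and the lever is past 1.35 rad (all of step 4 and angle between each of mount0, mount1, mount2's own z axis and vertical below 0.06 rad and angle between the x axis of each of mount0, mount1, mount2 and the x axis of microscope, either way round below 0.1 rad and (distance between mount0 and nest0 below 0.006 m or distance between mount0 and nest1 below 0.006 m or distance between mount0 and nest2 below 0.006 m) and linear speed of each of mount0, mount1, mount2 below 0.02 m/s and (distance between mount1 and nest0 below 0.006 m or distance between mount1 and nest1 below 0.006 m or distance between mount1 and nest2 below 0.006 m) and (distance between mount2 and nest0 below 0.006 m or distance between mount2 and nest1 below 0.006 m or distance between mount2 and nest2 below 0.006 m)); the robot touches nothing.
It fails at once if another thing on the bench is shifted by more than 3 cm (distance of any of round0, round1, tweezers, loupe, cleaner, slidebox, driver from where it was at the start of the episode above 0.03 m).
It fails at once if the carriage is moved out of its home, or is away from it, while the lever is clamped (value of joint carriage above 0.02 m and value of joint lever above 1 rad).
Of mount0, mount1, mount2 only 2 to 3 are there at a start; the rules pass over those that are not, and their reading is None.
At some moment in a run one of mount0, mount1, mount2 may be knocked a few centimetres aside while the robot is not near it.
Once in a run the grip may slacken for a moment while it holds something.
It also fails if it takes over 210 s, if anything falls off the work surface, if the arm or the gripper's body presses on something with over 40 N, if the wrist force passes 120 N, or if a joint passes its speed limit or range.

### The arm

A 6-joint arm with a two-finger parallel gripper is mounted at the origin on the work surface. World frame = base frame: x ahead of the robot, y to its left, z up, the work surface at z = 0. Lengths are in m, angles in rad, forces in N, time in s.
With the tool pointing down it reaches from about 0.25 to 0.775 m from the base axis. Payload 4 kg.
Tool frame: the origin (TCP) lies midway between the tips of the shut fingers; the grasp point (between the pads) lies 19 mm behind it; z points along the fingers, y is the line along which they close (so a half turn about z gives the same grasp; the last joint's range is limited). The gripper opens to 85 mm and grips with 20 to 120 N. Pads are 22 mm wide; open, the fingers measure 114 mm over their backs; the gripper's body (76 mm by 85 mm) begins 54 mm behind the grasp point. The pads swing forward as they close: fully open they stand 13 mm farther back than shut.
Start: joints at [1.073, 0.087, 1.371, -0, 1.684, -0.103], TCP at [0.212, 0.508, 0.198] pointing down, gripper open.
Joint ranges: [-3.1, 3.1], [-0.76, 2.03], [0.27, 2.55], [-1.08, 4.22], [0.17, 2.65], [-2.57, 2.57]. Speed limits (rad/s): [2.79, 2.79, 3.14, 3.14, 3.14, 3.14].

### API

Orientations are given as [roll, pitch, yaw] about the fixed x, y, z axes, in that order (R = Rz(yaw) Ry(pitch) Rx(roll)).
In Python, from workcell import sense, vision, job gives the robot as it stands.
- The arm moves only by the tool send_rows, never from a script. Its argument "rows" is a list of rows, each an object of numbers: "dx", "dy", "dz": the shift along the tool's x, y, z in m; "ax", "ay", "az": the turn, a rotation vector about the tool's x, y, z in rad. In form: [{"dx": .., "dy": .., "dz": .., "ax": .., "ay": .., "az": ..}, ...]. A call has exactly 8 rows; each row shifts and turns the commanded pose from where the row before left it, along the tool's axes as they then stand; what a row does not reach is not made up. A row lasts 1/8 s, in which the tool goes at most 62.5 mm and 10.7 degrees, less where a joint would pass 70% of its speed; a pose out of reach is approached as far as the arm can. A call is refused whole if a number of a shift passes 0.0625 or a number of a turn 0.188, either way. A call with a gripper value outside its range is refused whole. "gripper" is the opening, from -1 (shut) to 1 (fully open), set as the call begins (left out, the last holds). The fingers move at their own pace and stop on an object; "grip_force" is the grip in N (left out, the last holds). Time passes only in rows, so rows that do not move let the fingers close, or fill a call up. It gives the time, the measured TCP pose, the force, the opening and the grip force at its end, in the units of the state.
- sense(): the state, without advancing time (a new reading comes with each control period).
- vision.get_image(name): name is "scene" or "top" or "wrist"; returns a dict with "img" (384x512x3 uint8, red, green, blue), "vertical_fov" (degrees; the focal length in pixels is half the picture's height over the tangent of half this angle, whatever the lens; pixels are square), "cx", "cy" (the principal point, pixels), "R" (3x3) and "t" (3): a world point X has camera coordinates R X + t; the wrist camera has in their place "T_tool_cam" (4x4, takes a point from camera to tool coordinates, whose origin is the TCP and whose axes are the flange's). Camera axes: x right, y down, z forward; pixel columns grow to the right and rows downward; lengths in m; the calibration is good to about 2 mm. A picture is of the moment at which its call begins: read the wrist's pose just before it. There is no depth.
- job.sign_off(): hands the job in; it is judged then, once.
The state is a dict: "t": time; "qpos": joint angles; "joint_vel": joint speeds; "joint_torque": joint torques, N m; "ee_pos": TCP position; "tcp_rot": TCP orientation; "contact_force": force on the tool from outside, world axes, zero at the start; "moment": the same for the moment, N m; "gripper_width": finger opening in m; "gripper_force": force on a finger pad.
Only numpy, scipy, OpenCV 4.12 (cv2) and the standard library are available. Lean on these libraries where they do the work, as an engineer would, in place of code of your own. Each camera call takes 0.05 s, during which the arm holds its last target. There are 200 camera calls.

## Working session

There is one attempt and no reset: what is moved stays moved. The work goes in short steps, Python scripts to look and compute and a tool call to move; the robot and the scene stay as the last step left them, time stands still between calls to the robot, and variables do not carry over. Pictures are saved under pics/ and viewed, at most 14 in all, crops included, and the job is handed in when it is done.

Besides the shell and the picture viewer there is one more tool, called after "Emit:" by a JSON object that holds its "fn" and its "kwargs", one argument or row to a line. send_rows: Moves the arm, as the interface text tells. Its arguments: {"type":"object","properties":{"rows":{"type":"array","items":{"type":"object","properties":{"dx":{"type":"number"},"dy":{"type":"number"},"dz":{"type":"number"},"ax":{"type":"number"},"ay":{"type":"number"},"az":{"type":"number"}}}},"gripper":{"type":"number"},"grip_force":{"type":"number"}},"required":["rows"]}

```bash
ls; mkdir -p pics; cat > h.py <<'E'
import numpy as np, cv2
from workcell import sense, vision, job
def K(d):
    f=d["img"].shape[0]/2/np.tan(np.radians(d["vertical_fov"])/2); return f,d["cx"],d["cy"]
def ray(d,u,v):
    f,cx,cy=K(d); r=np.array([(u-cx)/f,(v-cy)/f,1.]); R=np.array(d["R"]);t=np.array(d["t"])
    return -R.T@t, R.T@r
def onz(d,u,v,z):
    o,r=ray(d,u,v); return o+r*(z-o[2])/r[2]
def proj(d,X):
    f,cx,cy=K(d); c=np.array(d["R"])@np.array(X)+np.array(d["t"]); return c[:2]/c[2]*f+[cx,cy]
def save(d,n,box=None,s=1.5):
    im=d["img"]
    if box: im=im[box[1]:box[3],box[0]:box[2]]
    im=cv2.resize(im,None,fx=s,fy=s,interpolation=cv2.INTER_CUBIC); cv2.imwrite("pics/"+n,im[:,:,::-1])
def get(n):
    s=sense(); d=vision.get_image(n)
    if "R" not in d:
        from scipy.spatial.transform import Rotation as Ro
        T=np.eye(4);T[:3,:3]=Ro.from_euler("xyz",s["tcp_rot"]).as_matrix();T[:3,3]=s["ee_pos"]
        W=T@np.array(d["T_tool_cam"]); d["R"]=W[:3,:3].T; d["t"]=-W[:3,:3].T@W[:3,3]
    return d
E
python3 - <<'E'
from h import *
import pickle
print(sense())
for n in("scene","top"):
    d=get(n); save(d,n+"0.png"); pickle.dump(d,open(n+"0.pkl","wb"))
    print(n,d["vertical_fov"],d["cx"],d["cy"],-np.array(d["R"]).T@d["t"])
E
```

```text
pics
{'t': 0.0, 'qpos': array([ 1.07291274e+00,  8.79613888e-02,  1.37230349e+00,  7.75316477e-06,
        1.68361072e+00, -1.03089168e-01]), 'joint_vel': array([ 7.36509111e-05, -5.65958265e-04, -7.42870330e-05, -5.21550956e-04,
       -1.07449494e-03,  4.01130967e-03]), 'joint_torque': array([-6.30519935e-04, -3.51864767e+01, -3.13270605e+01, -2.97051456e-04,
        1.07150024e-02, -6.63298920e-06]), 'ee_pos': array([0.21125216, 0.50717038, 0.19701076]), 'tcp_rot': array([-3.13932263e+00, -2.42594580e-04,  2.74679883e+00]), 'contact_force': array([ 0.16347675, -0.1518045 , -0.84805348]), 'moment': array([ 0.00748578,  0.02678836, -0.00171684]), 'gripper_force': 0.0, 'gripper_width': 0.08537644140422479}
scene 57.89899770199175 257.99456135301443 187.44760188728 [0.91581376 0.66661045 0.80258777]
top 50.014874927556114 251.70802673155112 192.48455871476656 [0.39757783 0.01063455 1.49979826]
```

View pics/scene0.png

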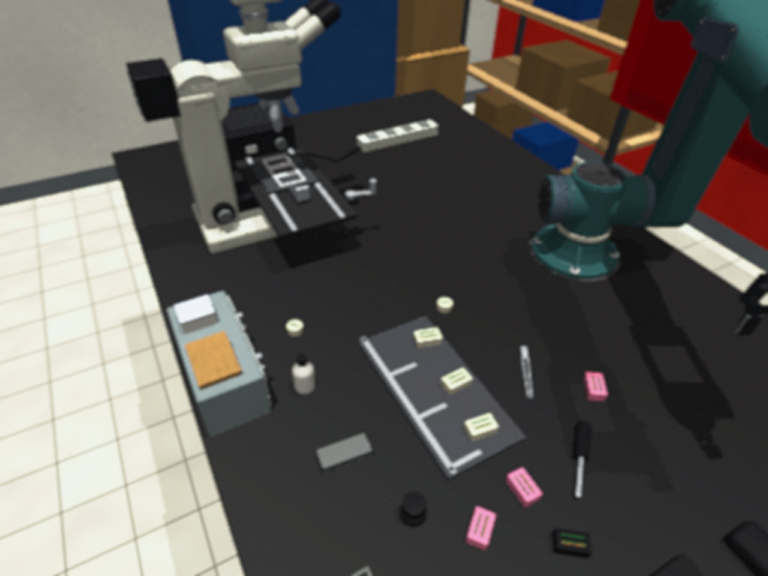

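View pics/top0.png

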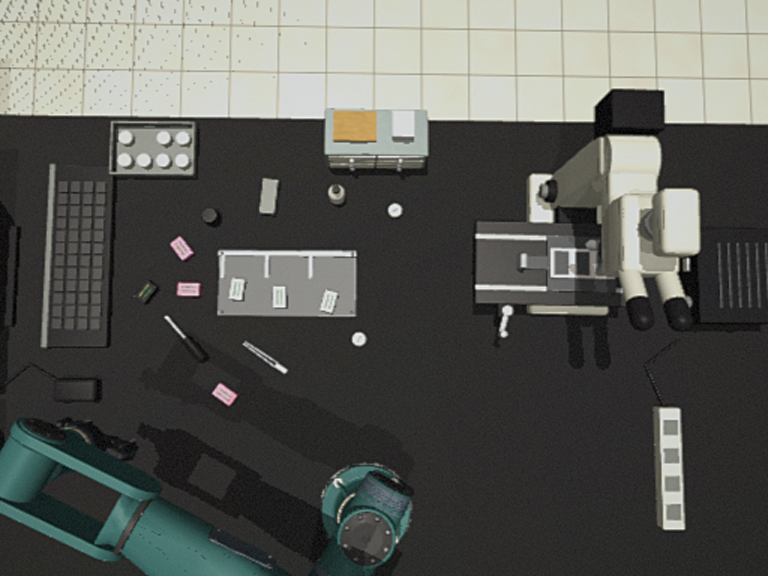

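The two views show three ivory mounts on the board, at top-view (zoomed) pixels ~(236,289), (280,297) and (329,301). The microscope is to the right, with the tab at ~(524,261) and the lever knob near (503,330). The pink and black lookalikes lie to the left of the board. Next I'll get coarse numbers from the top view.

```bash
python3 - <<'E'
from h import *
import pickle
d=pickle.load(open("top0.pkl","rb")); s=pickle.load(open("scene0.pkl","rb"))
for n,u,v,z in [("rail end L",219,251,.018),("rail end R",356,251,.018),("board BL",218,315,.01),("board BR",356,316,.01),("tab",524,261,.155),("knob",503,331,.155),("hinge",508,310,.118),("stage TL",475,221,.115),("stage BL",475,303,.115),("round",359,339,.018),("cleaner",337,190,.085),("round b",395,210,.018)]:
    print(n,onz(d,u/1.5,v/1.5,z).round(3))
for im,z,nm in((d,.03,"top"),(s,.03,"scene")):
    hsv=cv2.cvtColor(im["img"],cv2.COLOR_RGB2HSV)
    m=cv2.inRange(hsv,(15,15,140),(45,140,255))
    m=cv2.morphologyEx(m,cv2.MORPH_CLOSE,np.ones((3,3)))
    for c in cv2.findContours(m,cv2.RETR_EXTERNAL,cv2.CHAIN_APPROX_NONE)[0]:
        if 30<cv2.contourArea(c)<1000:
            P=np.array([onz(im,u,v,z)[:2] for u,v in c[:,0]],np.float32)
            r=cv2.minAreaRect(P)
            if .1<r[0][0]<.8 and abs(r[0][1])<.6: print(nm,np.round(r[0],3),np.round(r[1],3),round(r[2],1))
E
```

```text
rail end L [0.612 0.354 0.018]
rail end R [0.614 0.024 0.018]
board BL [0.458 0.354 0.01 ]
board BR [0.457 0.024 0.01 ]
tab [ 0.574 -0.348  0.155]
knob [ 0.42  -0.299  0.155]
hinge [ 0.467 -0.319  0.118]
stage TL [ 0.671 -0.248  0.115]
stage BL [ 0.483 -0.245  0.115]
round [0.402 0.016 0.018]
cleaner [0.747 0.069 0.085]
round b [ 0.715 -0.07   0.018]
top [ 0.475 -0.487] [0.014 0.182] 0.2
top [0.756 0.075] [0.03  0.033] 0.5
top [0.746 0.238] [0.033 0.081] 84.7
top [ 0.747 -0.423] [0.052 0.117] 88.9
scene [0.518 0.311] [0.034 0.054] 82.3
scene [0.5  0.21] [0.055 0.034] 1.9
scene [0.747 0.063] [0.032 0.037] 62.4
scene [0.491 0.093] [0.035 0.053] 77.0
scene [ 0.718 -0.053] [0.034 0.03 ] 68.3
scene [0.409 0.031] [0.032 0.033] 62.6
scene [ 0.726 -0.434] [0.087 0.154] 86.2
```

Emit:
{"fn": "send_rows", "kwargs": {
  "rows": [
    {"dz":-0.05},
    {"dz":-0.05},
    {"dz":-0.05},
    {"dz":-0.05},
    {},
    {},
    {},
    {}
  ],
  "gripper": 1
}}

```text
validation failed for argument at $.ro...
```

Emit:
{"fn": "send_rows", "kwargs": {
  "rows": [
    {"dx":0,"dy":0,"dz":-0.02,"ax":0,"ay":0,"az":0.147},
    {"dx":0,"dy":0,"dz":-0.02,"ax":0,"ay":0,"az":0.147},
    {"dx":0,"dy":0,"dz":-0.02,"ax":0,"ay":0,"az":0.147},
    {"dx":0,"dy":0,"dz":-0.02,"ax":0,"ay":0,"az":0.147},
    {"dx":0,"dy":0,"dz":-0.02,"ax":0,"ay":0,"az":0.147},
    {"dx":0,"dy":0,"dz":-0.02,"ax":0,"ay":0,"az":0.147},
    {"dx":0,"dy":0,"dz":-0.02,"ax":0,"ay":0,"az":0.147},
    {"dx":0,"dy":0,"dz":-0.02,"ax":0,"ay":0,"az":0.147}
  ],
  "gripper": 1
}}

```text
t: 1.1
ee_pos: [0.2114, 0.5076, 0.3582]
tcp_rot: [-3.141, 0.001, 1.566]
contact_force: [0.5, -0.1, -0.6]
gripper_width: 0.0854
gripper_force: 0.0
```

```bash
python3 - <<'E'
from h import *
s=sense();print(s["t"],s["ee_pos"],s["tcp_rot"],s["qpos"])
E
```

```text
1.1 [0.21144885 0.50755361 0.35818827] [-3.14097690e+00  1.07391652e-03  1.56597446e+00] [1.07291414e+00 1.14324124e-01 1.02526336e+00 3.75612142e-05
 2.00324262e+00 1.07775206e+00]
```

Emit:
{"fn": "send_rows", "kwargs": {
  "rows": [
    {"dx":-0.04,"dy":0.03,"dz":0},
    {"dx":-0.04,"dy":0.03,"dz":0},
    {"dx":-0.04,"dy":0.03,"dz":0},
    {"dx":-0.04,"dy":0.03,"dz":0},
    {"dx":-0.04,"dy":0.03,"dz":0},
    {"dx":-0.04,"dy":0.03,"dz":0},
    {"dx":-0.04,"dy":0.03,"dz":0},
    {"dx":-0.04,"dy":0.03,"dz":0}
  ]
}}

```text
validation failed for argument at $.ro...
```

```bash
python3 - <<'E'
from h import *
import pickle
d=get("wrist"); save(d,"w1.png"); pickle.dump(d,open("w1.pkl","wb"))
print(d["vertical_fov"],d["cx"],d["cy"],d["T_tool_cam"],-d["R"].T@d["t"],sense()["ee_pos"])
E
```

```text
58.16708082366849 260.69986346008534 185.30883966472274 [[-1.11523585e-03 -9.45297044e-01 -3.26208912e-01  8.24990884e-02]
 [ 9.99999374e-01 -1.02431746e-03 -4.50480879e-04 -4.48133044e-04]
 [ 9.16967586e-05 -3.26209210e-01  9.45297595e-01 -1.75083786e-01]
 [ 0.00000000e+00  0.00000000e+00  0.00000000e+00  1.00000000e+00]] [0.21150723 0.59024136 0.5331836 ] [0.21181843 0.50813379 0.36134874]
```

View pics/w1.png

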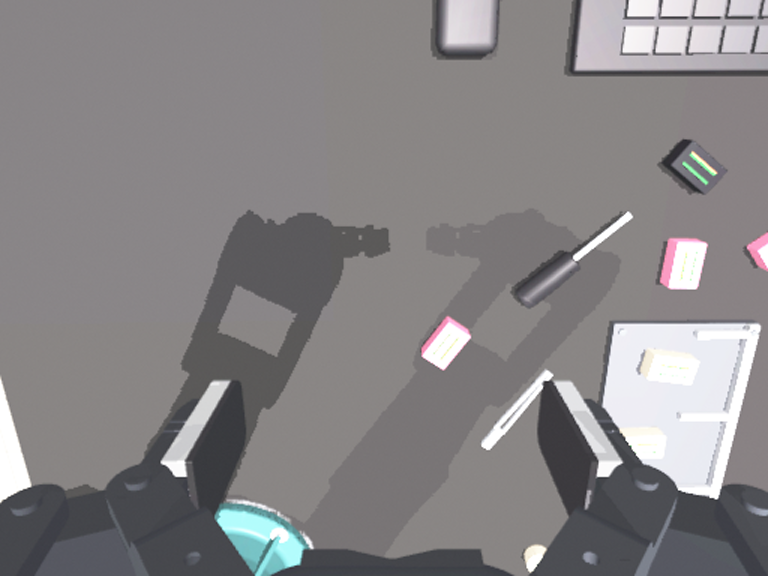

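The wrist picture was still taken at the start pose, because the move was refused (it needs all six keys). It does show that image-up is tool +x and that the fingers cover the lower third. Now over the board.

Emit:
{"fn": "send_rows", "kwargs": {
  "rows": [
    {"dx":-0.041,"dy":0.036,"dz":0,"ax":0,"ay":0,"az":0},
    {"dx":-0.041,"dy":0.036,"dz":0,"ax":0,"ay":0,"az":0},
    {"dx":-0.041,"dy":0.036,"dz":0,"ax":0,"ay":0,"az":0},
    {"dx":-0.041,"dy":0.036,"dz":0,"ax":0,"ay":0,"az":0},
    {"dx":-0.041,"dy":0.036,"dz":0,"ax":0,"ay":0,"az":0},
    {"dx":-0.041,"dy":0.036,"dz":0,"ax":0,"ay":0,"az":0},
    {"dx":-0.041,"dy":0.036,"dz":0,"ax":0,"ay":0,"az":0},
    {"dx":-0.041,"dy":0.036,"dz":0,"ax":0,"ay":0,"az":0}
  ]
}}

```text
t: 2.15
ee_pos: [0.5003, 0.1782, 0.3573]
tcp_rot: [-3.14, 0.0, 1.573]
contact_force: [0.6, 0.2, 0.2]
gripper_width: 0.085
gripper_force: 0.0
```

```bash
python3 - <<'E'
from h import *
import pickle
d=get("wrist"); save(d,"w2.png"); pickle.dump(d,open("w2.pkl","wb"))
print(sense()["ee_pos"],sense()["tcp_rot"])
E
```

```text
[0.50428593 0.17275224 0.3556513 ] [-3.14146624  0.00531425  1.56444823]
```

View pics/w2.png

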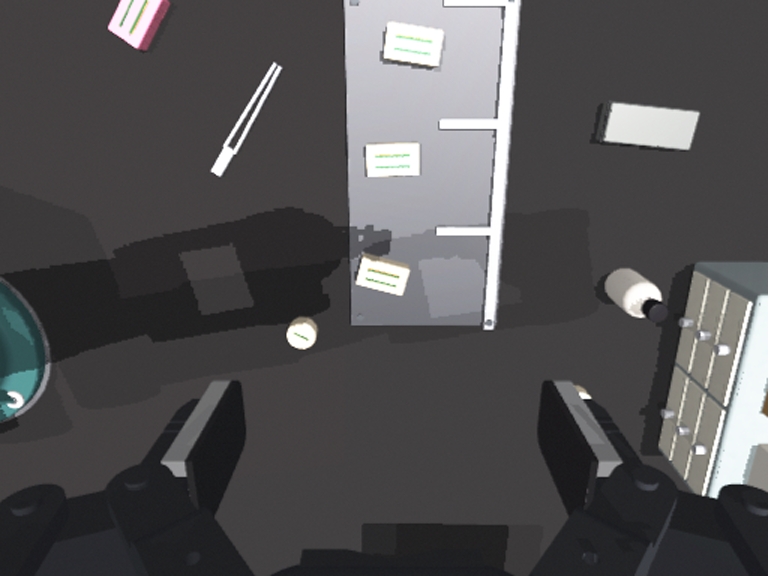

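The board is in full view. Its rail runs along x≈490–515, the ribs are at v≈3, 125 and 232, and the mounts are at (413,45), (392,160) and (382,275). Next I'll measure these.

```bash
python3 - <<'E'
from h import *
import pickle
d=pickle.load(open("w2.pkl","rb"))
im=d["img"].astype(int); 
for u,v in((413,45),(392,150),(382,262),(382,285),(440,200),(505,100),(360,200)): print((u,v),im[int(v/1.5),int(u/1.5)])
m=((im[:,:,0]-im[:,:,2]>8)&(im[:,:,0]>90)).astype(np.uint8)
m[:, :225]=0; m[:,340:]=0; m[225:]=0
m=cv2.morphologyEx(m,cv2.MORPH_CLOSE,np.ones((7,7)))
for c in cv2.findContours(m,cv2.RETR_EXTERNAL,cv2.CHAIN_APPROX_NONE)[0]:
    if cv2.contourArea(c)>150:
        P=np.array([onz(d,u,v,.03)[:2] for u,v in c[:,0]],np.float32); r=cv2.minAreaRect(P)
        print(np.round(r[0],3),np.round(r[1],3),round(r[2],1), cv2.boundingRect(c))
for n,u,v,z in [("rail face top",500,60,.018),("rail face bot",485,300,.018),("rib1 face",470,130,.018),("rib2",465,235,.018),("rib0",475,6,.018),("BL",351,325,.01),("BR",495,328,.01),("left edge top",347,30,.01)]:
    print(n,onz(d,u/1.5,v/1.5,z).round(4))
for i in range(3): print(sense()["ee_pos"])
E
```

```text
(413, 45) [255 255 255]
(392, 150) [255 255 255]
(382, 262) [214 199 172]
(382, 285) [255 255 254]
(440, 200) [170 169 176]
(505, 100) [255 255 255]
(360, 200) [169 169 177]
[0.491 0.091] [0.035 0.051] 74.8 (237, 169, 37, 28)
rail face top [0.5992 0.2948 0.018 ]
rail face bot [0.5997 0.0585 0.018 ]
rib1 face [0.5748 0.233  0.018 ]
rib2 [0.5749 0.1297 0.018 ]
rib0 [0.5739 0.3392 0.018 ]
BL [0.4554 0.0255 0.01  ]
BR [0.6142 0.0221 0.01  ]
left edge top [0.4589 0.3206 0.01  ]
[0.50428593 0.17275224 0.3556513 ]
[0.50428593 0.17275224 0.3556513 ]
[0.50428593 0.17275224 0.3556513 ]
```

Emit:
{"fn": "send_rows", "kwargs": {
  "rows": [
    {"dx":0,"dy":0,"dz":0,"ax":0,"ay":0,"az":0},
    {"dx":-0.05,"dy":0,"dz":0,"ax":0,"ay":0,"az":0},
    {"dx":-0.05,"dy":0,"dz":0,"ax":0,"ay":0,"az":0},
    {"dx":-0.05,"dy":0,"dz":0,"ax":0,"ay":0,"az":0},
    {"dx":-0.05,"dy":0,"dz":0,"ax":0,"ay":0,"az":0},
    {"dx":-0.05,"dy":0,"dz":0,"ax":0,"ay":0,"az":0},
    {"dx":-0.05,"dy":0,"dz":0,"ax":0,"ay":0,"az":0},
    {"dx":-0.05,"dy":0,"dz":0,"ax":0,"ay":0,"az":0}
  ]
}}

```text
t: 3.2
ee_pos: [0.4994, -0.1701, 0.3582]
tcp_rot: [3.141, -0.001, 1.575]
contact_force: [0.2, 0.1, 0.2]
gripper_width: 0.0852
gripper_force: 0.0
```

Emit:
{"fn": "send_rows", "kwargs": {
  "rows": [
    {"dx":-0.045,"dy":-0.01,"dz":0,"ax":0,"ay":0,"az":0},
    {"dx":-0.045,"dy":-0.01,"dz":0,"ax":0,"ay":0,"az":0},
    {"dx":0,"dy":0,"dz":0,"ax":0,"ay":0,"az":0},
    {"dx":0,"dy":0,"dz":0,"ax":0,"ay":0,"az":0},
    {"dx":0,"dy":0,"dz":0,"ax":0,"ay":0,"az":0},
    {"dx":0,"dy":0,"dz":0,"ax":0,"ay":0,"az":0},
    {"dx":0,"dy":0,"dz":0,"ax":0,"ay":0,"az":0},
    {"dx":0,"dy":0,"dz":0,"ax":0,"ay":0,"az":0}
  ]
}}

```text
t: 4.2
ee_pos: [0.4797, -0.26, 0.3582]
tcp_rot: [3.141, -0.0, 1.571]
contact_force: [0.2, 0.2, 0.7]
gripper_width: 0.0854
gripper_force: 0.0
```

```bash
python3 - <<'E'
from h import *
import pickle
d=get("wrist"); save(d,"w3.png"); pickle.dump(d,open("w3.pkl","wb"))
for i in range(3): s=sense(); print(s["t"],s["ee_pos"],s["tcp_rot"])
E
```

```text
4.25 [ 0.47959654 -0.26013035  0.35821778] [ 3.14151299e+00 -6.75787695e-05  1.57110030e+00]
4.25 [ 0.47959654 -0.26013035  0.35821778] [ 3.14151299e+00 -6.75787695e-05  1.57110030e+00]
4.25 [ 0.47959654 -0.26013035  0.35821778] [ 3.14151299e+00 -6.75787695e-05  1.57110030e+00]
```

View pics/w3.png

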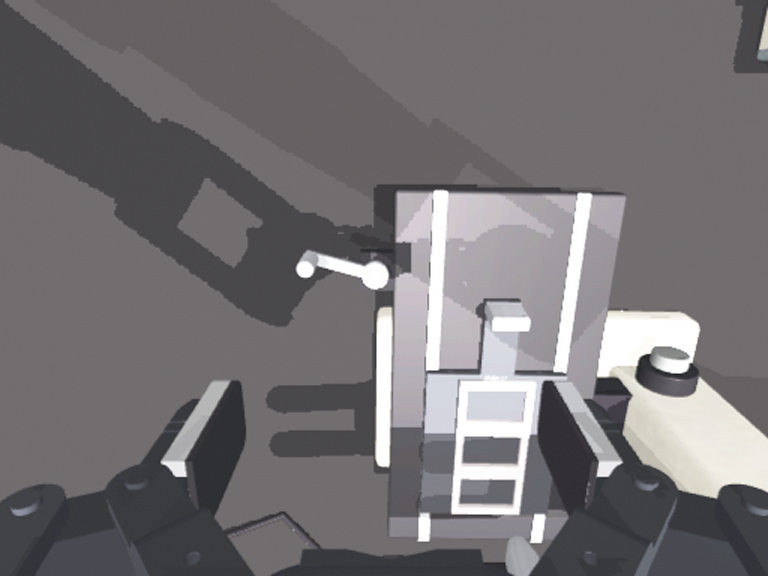

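The view shows the knob top at ~(305,269), the hinge disc at ~(375,275) and the tab's top face centred at ~(511,320). The nests are at (500,403), (495,450) and (488,495).

```bash
python3 - <<'E'
from h import *
import pickle
d=pickle.load(open("w3.pkl","rb")); t=pickle.load(open("top0.pkl","rb"))
for n,u,v,z in [("knob",305,269,.155),("hinge?",375,275,.125),("tab",511,320,.155),("stage L",396,193,.115),("stage R",625,194,.115),("stage L low",388,535,.115),("tab l",492,318,.155),("tab r",530,318,.155),("nest0",500,403,.13),("nest2",488,495,.13)]:
    print(n,onz(d,u/1.5,v/1.5,z).round(4))
E
```

```text
knob [ 0.413  -0.3007  0.155 ]
hinge? [ 0.4657 -0.3158  0.125 ]
tab [ 0.5744 -0.3435  0.155 ]
stage L [ 0.4831 -0.2492  0.115 ]
stage R [ 0.6685 -0.2501  0.115 ]
stage L low [ 0.4758 -0.6023  0.115 ]
tab l [ 0.5592 -0.3417  0.155 ]
tab r [ 0.5894 -0.3418  0.155 ]
nest0 [ 0.5769 -0.4356  0.13  ]
nest2 [ 0.5723 -0.5379  0.13  ]
```

Emit:
{"fn": "send_rows", "kwargs": {
  "rows": [
    {"dx":-0.0205,"dy":-0.0335,"dz":0,"ax":0,"ay":0,"az":0},
    {"dx":-0.0205,"dy":-0.0335,"dz":0,"ax":0,"ay":0,"az":0},
    {"dx":0,"dy":0,"dz":0,"ax":0,"ay":0,"az":0.16},
    {"dx":0,"dy":0,"dz":0,"ax":0,"ay":0,"az":0.16},
    {"dx":0,"dy":0,"dz":0,"ax":0,"ay":0,"az":0.16},
    {"dx":0,"dy":0,"dz":0,"ax":0,"ay":0,"az":0.16},
    {"dx":0,"dy":0,"dz":0,"ax":0,"ay":0,"az":0.16},
    {"dx":0,"dy":0,"dz":0,"ax":0,"ay":0,"az":0.16}
  ],
  "gripper": -0.3
}}

```text
t: 5.25
ee_pos: [0.4125, -0.3014, 0.3582]
tcp_rot: [-3.142, -0.0, 0.605]
contact_force: [-0.2, 0.7, -0.4]
gripper_width: 0.0297
gripper_force: 0.0
```

Emit:
{"fn": "send_rows", "kwargs": {
  "rows": [
    {"dx":0,"dy":0,"dz":0.03,"ax":0,"ay":0,"az":0.16},
    {"dx":0,"dy":0,"dz":0.03,"ax":0,"ay":0,"az":0.17},
    {"dx":0,"dy":0,"dz":0.03,"ax":0,"ay":0,"az":0},
    {"dx":0,"dy":0,"dz":0.03,"ax":0,"ay":0,"az":0},
    {"dx":0,"dy":0,"dz":0.03,"ax":0,"ay":0,"az":0},
    {"dx":0,"dy":0,"dz":0,"ax":0,"ay":0,"az":0},
    {"dx":0,"dy":0,"dz":0,"ax":0,"ay":0,"az":0},
    {"dx":0,"dy":0,"dz":0,"ax":0,"ay":0,"az":0}
  ]
}}

```text
t: 6.25
ee_pos: [0.4133, -0.302, 0.2103]
tcp_rot: [3.139, -0.002, 0.281]
contact_force: [0.3, -0.2, -0.3]
gripper_width: 0.0297
gripper_force: 0.0
```

Emit:
{"fn": "send_rows", "kwargs": {
  "rows": [
    {"dx":0,"dy":0,"dz":0.01,"ax":0,"ay":0,"az":0},
    {"dx":0,"dy":0,"dz":0.01,"ax":0,"ay":0,"az":0},
    {"dx":0,"dy":0,"dz":0.01,"ax":0,"ay":0,"az":0},
    {"dx":0,"dy":0,"dz":0.01,"ax":0,"ay":0,"az":0},
    {"dx":0,"dy":0,"dz":0.01,"ax":0,"ay":0,"az":0},
    {"dx":0,"dy":0,"dz":0.01,"ax":0,"ay":0,"az":0},
    {"dx":0,"dy":0,"dz":0.01,"ax":0,"ay":0,"az":0},
    {"dx":0,"dy":0,"dz":0.01,"ax":0,"ay":0,"az":0}
  ]
}}

```text
t: 7.25
ee_pos: [0.4126, -0.3013, 0.1275]
tcp_rot: [-3.142, -0.0, 0.281]
contact_force: [0.3, -0.2, 0.3]
gripper_width: 0.0296
gripper_force: 0.0
```

```bash
python3 - <<'E'
from h import *
import pickle
d=get("wrist"); save(d,"w4.png"); pickle.dump(d,open("w4.pkl","wb"));s=sense();print(s["ee_pos"],s["tcp_rot"],s["contact_force"])
# arc plan: rows in tool frame: hinge H, theta from th0 to th1
H=np.array([.466,-.316]);p=s["ee_pos"][:2];yaw=s["tcp_rot"][2];v=p-H;print("r",np.hypot(*v),"theta",np.arctan2(-v[0],v[1]))
E
```

```text
[ 0.41183544 -0.30063643  0.12589149] [-3.13901297e+00  1.46568730e-03  2.80788139e-01] [-0.74511273 -0.12158309 -0.26916981]
r 0.05630132161300966 theta 1.2944097917077488
```

View pics/w4.png

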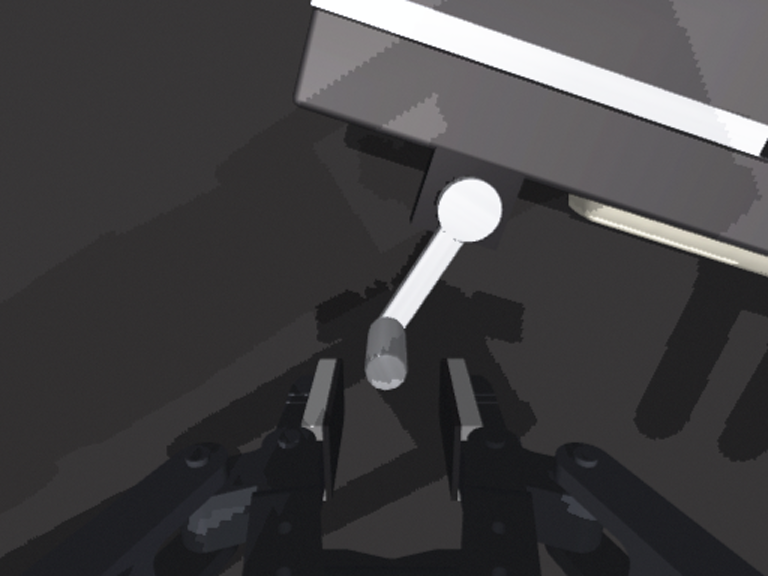

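The pin stands between the fingers at (386,372), but the lever, with its hinge at (470,210), runs oblique to the tool. I'll turn the tool by -0.56 rad, close in, then follow the arc.

Emit:
{"fn": "send_rows", "kwargs": {
  "rows": [
    {"dx":0,"dy":0,"dz":0,"ax":0,"ay":0,"az":0.14},
    {"dx":0,"dy":0,"dz":0,"ax":0,"ay":0,"az":0.14},
    {"dx":0,"dy":0,"dz":0,"ax":0,"ay":0,"az":0.14},
    {"dx":0,"dy":0,"dz":0,"ax":0,"ay":0,"az":0.14},
    {"dx":0,"dy":0,"dz":0,"ax":0,"ay":0,"az":0},
    {"dx":0,"dy":0,"dz":0,"ax":0,"ay":0,"az":0},
    {"dx":0,"dy":0,"dz":0,"ax":0,"ay":0,"az":0},
    {"dx":0,"dy":0,"dz":0,"ax":0,"ay":0,"az":0}
  ],
  "gripper": -0.45
}}

```text
t: 8.3
ee_pos: [0.4126, -0.3013, 0.1282]
tcp_rot: [-3.141, 0.0, -0.279]
contact_force: [0.3, -0.9, 0.7]
gripper_width: 0.0235
gripper_force: 0.0
```

Emit:
{"fn": "send_rows", "kwargs": {
  "rows": [
    {"dx":0.0005,"dy":-0.0071,"dz":0,"ax":0,"ay":0,"az":0.13},
    {"dx":0.0005,"dy":-0.0071,"dz":0,"ax":0,"ay":0,"az":0.13},
    {"dx":0.0005,"dy":-0.0071,"dz":0,"ax":0,"ay":0,"az":0.13},
    {"dx":0.0005,"dy":-0.0071,"dz":0,"ax":0,"ay":0,"az":0.13},
    {"dx":0.0005,"dy":-0.0071,"dz":0,"ax":0,"ay":0,"az":0.13},
    {"dx":0.0005,"dy":-0.0071,"dz":0,"ax":0,"ay":0,"az":0.13},
    {"dx":0.0005,"dy":-0.0071,"dz":0,"ax":0,"ay":0,"az":0.13},
    {"dx":0.0005,"dy":-0.0071,"dz":0,"ax":0,"ay":0,"az":0.13}
  ]
}}

```text
t: 9.3
ee_pos: [0.452, -0.2634, 0.1282]
tcp_rot: [-3.142, 0.0, -1.323]
contact_force: [-1.0, -0.5, 0.5]
gripper_width: 0.0235
gripper_force: 0.0
```

Emit:
{"fn": "send_rows", "kwargs": {
  "rows": [
    {"dx":0.0005,"dy":-0.003,"dz":0,"ax":0,"ay":0,"az":0},
    {"dx":0.0005,"dy":-0.003,"dz":0,"ax":0,"ay":0,"az":0},
    {"dx":0.0005,"dy":-0.003,"dz":0,"ax":0,"ay":0,"az":0},
    {"dx":0.0005,"dy":-0.003,"dz":0,"ax":0,"ay":0,"az":0},
    {"dx":0,"dy":0,"dz":0,"ax":0,"ay":0,"az":0},
    {"dx":0,"dy":0,"dz":0,"ax":0,"ay":0,"az":0},
    {"dx":0,"dy":0,"dz":0,"ax":0,"ay":0,"az":0},
    {"dx":0,"dy":0.002,"dz":0,"ax":0,"ay":0,"az":0}
  ]
}}

```text
t: 10.3
ee_pos: [0.4619, -0.263, 0.1282]
tcp_rot: [-3.142, 0.0, -1.319]
contact_force: [0.2, 0.3, -0.1]
gripper_width: 0.0232
gripper_force: 0.0
```

```bash
python3 - <<'E'
from h import *
import pickle
d=get("wrist"); save(d,"w5.png",s=1); s=sense();print(s["ee_pos"],s["tcp_rot"],s["contact_force"],s["qpos"][5])
E
```

```text
[ 0.46162046 -0.26306097  0.12818861] [ 3.14133978e+00  5.07133165e-05 -1.31926790e+00] [ 0.11392444 -0.17673847  0.36469258] 2.265481374829378
```

View pics/w5.png

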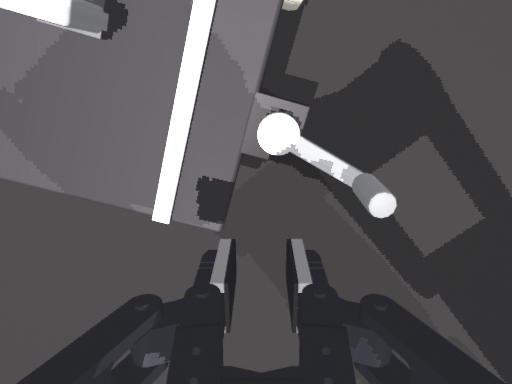

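The lever slipped past the fingers: its knob is at (383,205) and the hinge at (279,133), so the lever did move a little. I'll measure both.

```bash
python3 - <<'E'
from h import *
import pickle
d=get("wrist")
k=onz(d,383,205,.155)
for z in(.12,.125,.13,.135): h=onz(d,279,133,z); v=(k-h)[:2]; print(z,k.round(4),h.round(4),np.hypot(*v),np.arctan2(-v[0],v[1]))
w4=pickle.load(open("w4.pkl","rb")); 
k=onz(w4,386/1.5,372/1.5,.155); h=onz(w4,470/1.5,210/1.5,.13);v=(k-h)[:2]; print(k,h,np.hypot(*v),np.arctan2(-v[0],v[1]))
E
```

```text
0.12 [ 0.4121 -0.3011  0.155 ] [ 0.4643 -0.3158  0.12  ] 0.054167627673145126 1.2959939343201174
0.125 [ 0.4121 -0.3011  0.155 ] [ 0.4647 -0.3166  0.125 ] 0.054860349744089064 1.2841231242557942
0.13 [ 0.4121 -0.3011  0.155 ] [ 0.4652 -0.3175  0.13  ] 0.055560609126476465 1.27254994530658
0.135 [ 0.4121 -0.3011  0.155 ] [ 0.4657 -0.3183  0.135 ] 0.05626812441445382 1.26126632867545
[ 0.41269287 -0.30085972  0.155     ] [ 0.46627265 -0.31489909  0.13      ] 0.05538859872917805 1.3145300875735584
```

The lever never moved. The fingertips must be higher than I assumed, so I'll shut the fingers and measure where the tips really are.

Emit:
{"fn": "send_rows", "kwargs": {
  "rows": [
    {"dx":0,"dy":0,"dz":0,"ax":0,"ay":0,"az":0},
    {"dx":0,"dy":0,"dz":0,"ax":0,"ay":0,"az":0},
    {"dx":0,"dy":0,"dz":0,"ax":0,"ay":0,"az":0},
    {"dx":0,"dy":0,"dz":0,"ax":0,"ay":0,"az":0},
    {"dx":0,"dy":0,"dz":0,"ax":0,"ay":0,"az":0},
    {"dx":0,"dy":0,"dz":0,"ax":0,"ay":0,"az":0},
    {"dx":0,"dy":0,"dz":0,"ax":0,"ay":0,"az":0},
    {"dx":0,"dy":0,"dz":0,"ax":0,"ay":0,"az":0}
  ],
  "gripper": -1
}}

```text
t: 11.4
ee_pos: [0.462, -0.263, 0.1282]
tcp_rot: [-3.142, 0.0, -1.319]
contact_force: [-0.9, -0.5, 0.1]
gripper_width: 0.0002
gripper_force: 0.0
```

```bash
python3 - <<'E'
from h import *
d=get("wrist"); print(sense()["gripper_width"]);s=sense();p=s["ee_pos"]
im=d["img"].copy()
for z in (0,-.019,-.044):
    u,v=proj(d,p+np.array([0,0,-z])); print(z,u,v); cv2.circle(im,(int(u),int(v)),2,(255,0,0),-1)
d["img"]=im; save(d,"w6.png",(150,120,370,384),2)
E
```

```text
-0.00018691077805874995
0 259.34937641786684 227.70193861880722
-0.019 259.2221209208964 244.18347507969145
-0.044 259.00870910918746 271.8235742471032
```

View pics/w6.png

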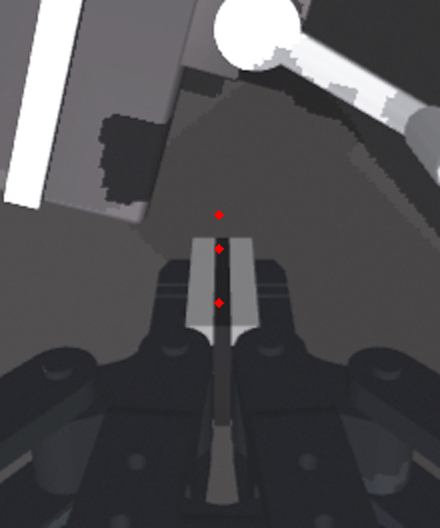

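Emit:
{"fn": "send_rows", "kwargs": {
  "rows": [
    {"dx":0,"dy":0,"dz":-0.05,"ax":0,"ay":0,"az":-0.165},
    {"dx":0,"dy":0,"dz":0,"ax":0,"ay":0,"az":-0.165},
    {"dx":0,"dy":0,"dz":0,"ax":0,"ay":0,"az":-0.165},
    {"dx":0,"dy":0,"dz":0,"ax":0,"ay":0,"az":-0.165},
    {"dx":0,"dy":0,"dz":0,"ax":0,"ay":0,"az":-0.165},
    {"dx":0,"dy":0,"dz":0,"ax":0,"ay":0,"az":-0.165},
    {"dx":0,"dy":0,"dz":0,"ax":0,"ay":0,"az":-0.165},
    {"dx":0,"dy":0,"dz":0,"ax":0,"ay":0,"az":-0.165}
  ]
}}

```text
t: 12.45
ee_pos: [0.462, -0.263, 0.1782]
tcp_rot: [-3.141, -0.0, 0.006]
contact_force: [0.2, 0.3, 0.4]
gripper_width: -0.0003
gripper_force: 0.0
```

Emit:
{"fn": "send_rows", "kwargs": {
  "rows": [
    {"dx":-0.05,"dy":0.015,"dz":0,"ax":0,"ay":0,"az":0},
    {"dx":-0.05,"dy":0.015,"dz":0,"ax":0,"ay":0,"az":0},
    {"dx":-0.03,"dy":0.01,"dz":0,"ax":0,"ay":0,"az":0},
    {"dx":0,"dy":0,"dz":0.05,"ax":0,"ay":0,"az":0},
    {"dx":0,"dy":0,"dz":0.05,"ax":0,"ay":0,"az":0},
    {"dx":0,"dy":0,"dz":0.04,"ax":0,"ay":0,"az":0},
    {"dx":0,"dy":0,"dz":0.015,"ax":0,"ay":0,"az":0},
    {"dx":0,"dy":0,"dz":0,"ax":0,"ay":0,"az":0}
  ]
}}

```text
t: 13.45
ee_pos: [0.3318, -0.3028, 0.0229]
tcp_rot: [-3.14, 0.001, 0.001]
contact_force: [0.3, 0.7, 0.2]
gripper_width: 0.0006
gripper_force: 0.0
```

Emit:
{"fn": "send_rows", "kwargs": {
  "rows": [
    {"dx":0,"dy":0,"dz":0.004,"ax":0,"ay":0,"az":0},
    {"dx":0,"dy":0,"dz":0.004,"ax":0,"ay":0,"az":0},
    {"dx":0,"dy":0,"dz":0.004,"ax":0,"ay":0,"az":0},
    {"dx":0,"dy":0,"dz":0.004,"ax":0,"ay":0,"az":0},
    {"dx":0,"dy":0,"dz":0.004,"ax":0,"ay":0,"az":0},
    {"dx":0,"dy":0,"dz":0.002,"ax":0,"ay":0,"az":0},
    {"dx":0,"dy":0,"dz":0,"ax":0,"ay":0,"az":0},
    {"dx":0,"dy":0,"dz":0,"ax":0,"ay":0,"az":0}
  ]
}}

```text
t: 14.45
ee_pos: [0.3321, -0.3032, 0.0013]
tcp_rot: [3.142, -0.0, 0.001]
contact_force: [0.1, -0.1, -0.4]
gripper_width: -0.0004
gripper_force: 0.0
```

Emit:
{"fn": "send_rows", "kwargs": {
  "rows": [
    {"dx":0,"dy":0,"dz":0.002,"ax":0,"ay":0,"az":0},
    {"dx":0,"dy":0,"dz":0.002,"ax":0,"ay":0,"az":0},
    {"dx":0,"dy":0,"dz":0.002,"ax":0,"ay":0,"az":0},
    {"dx":0,"dy":0,"dz":0.002,"ax":0,"ay":0,"az":0},
    {"dx":0,"dy":0,"dz":0,"ax":0,"ay":0,"az":0},
    {"dx":0,"dy":0,"dz":0,"ax":0,"ay":0,"az":0},
    {"dx":0,"dy":0,"dz":0,"ax":0,"ay":0,"az":0},
    {"dx":0,"dy":0,"dz":0,"ax":0,"ay":0,"az":0}
  ]
}}

```text
t: 15.45
ee_pos: [0.3321, -0.3031, -0.0067]
tcp_rot: [3.142, -0.0, 0.001]
contact_force: [-0.6, -0.8, 0.0]
gripper_width: 0.0
gripper_force: 0.0
```

```bash
python3 - <<'E'
from h import *
print({k:np.round(v,3) for k,v in sense().items()})
d=get("wrist"); save(d,"w7.png",(130,100,390,384),2)
E
```

```text
{'t': np.float64(15.45), 'qpos': array([-0.866,  0.004,  1.881,  0.   ,  1.256,  0.704]), 'joint_vel': array([ 0.001, -0.001,  0.002, -0.   , -0.001, -0.002]), 'joint_torque': array([  0.   , -27.584, -27.401,   0.   ,  -0.   ,   0.   ]), 'ee_pos': array([ 0.332, -0.303, -0.007]), 'tcp_rot': array([ 3.142e+00, -0.000e+00,  1.000e-03]), 'contact_force': array([-0.604, -0.775,  0.017]), 'moment': array([-0.029,  0.037,  0.02 ]), 'gripper_force': np.float64(0.0), 'gripper_width': np.float64(0.0)}
```

View pics/w7.png

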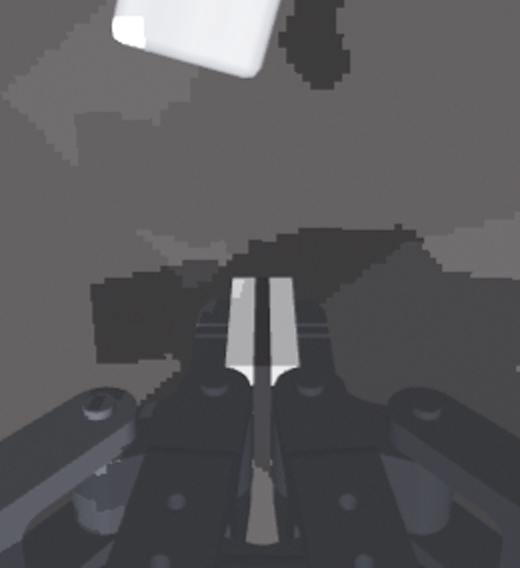

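The shut tips end near image row ~240 and still touch nothing at z = -0.007. So the real tips lie well behind the reported TCP, and I'll find the actual bench contact.

Emit:
{"fn": "send_rows", "kwargs": {
  "rows": [
    {"dx":0,"dy":0,"dz":0.004,"ax":0,"ay":0,"az":0},
    {"dx":0,"dy":0,"dz":0.003,"ax":0,"ay":0,"az":0},
    {"dx":0,"dy":0,"dz":0.003,"ax":0,"ay":0,"az":0},
    {"dx":0,"dy":0,"dz":0,"ax":0,"ay":0,"az":0},
    {"dx":0,"dy":0,"dz":0,"ax":0,"ay":0,"az":0},
    {"dx":0,"dy":0,"dz":0,"ax":0,"ay":0,"az":0},
    {"dx":0,"dy":0,"dz":0,"ax":0,"ay":0,"az":0},
    {"dx":0,"dy":0,"dz":0,"ax":0,"ay":0,"az":0}
  ]
}}

```text
t: 16.5
ee_pos: [0.332, -0.3031, -0.0168]
tcp_rot: [3.142, -0.0, 0.001]
contact_force: [0.5, -0.7, -0.1]
gripper_width: 0.0003
gripper_force: 0.0
```

Emit:
{"fn": "send_rows", "kwargs": {
  "rows": [
    {"dx":0,"dy":0,"dz":0.002,"ax":0,"ay":0,"az":0},
    {"dx":0,"dy":0,"dz":0.002,"ax":0,"ay":0,"az":0},
    {"dx":0,"dy":0,"dz":0.002,"ax":0,"ay":0,"az":0},
    {"dx":0,"dy":0,"dz":0,"ax":0,"ay":0,"az":0},
    {"dx":0,"dy":0,"dz":0,"ax":0,"ay":0,"az":0},
    {"dx":0,"dy":0,"dz":0,"ax":0,"ay":0,"az":0},
    {"dx":0,"dy":0,"dz":0,"ax":0,"ay":0,"az":0},
    {"dx":0,"dy":0,"dz":0,"ax":0,"ay":0,"az":0}
  ]
}}

```text
t: 17.5
ee_pos: [0.332, -0.3031, -0.0228]
tcp_rot: [3.142, -0.0, 0.001]
contact_force: [-0.9, -0.1, -0.3]
gripper_width: -0.0003
gripper_force: 0.0
```

Emit:
{"fn": "send_rows", "kwargs": {
  "rows": [
    {"dx":0,"dy":0,"dz":0.003,"ax":0,"ay":0,"az":0},
    {"dx":0,"dy":0,"dz":0.002,"ax":0,"ay":0,"az":0},
    {"dx":0,"dy":0,"dz":0.002,"ax":0,"ay":0,"az":0},
    {"dx":0,"dy":0,"dz":0,"ax":0,"ay":0,"az":0},
    {"dx":0,"dy":0,"dz":0,"ax":0,"ay":0,"az":0},
    {"dx":0,"dy":0,"dz":0,"ax":0,"ay":0,"az":0},
    {"dx":0,"dy":0,"dz":0,"ax":0,"ay":0,"az":0},
    {"dx":0,"dy":0,"dz":0,"ax":0,"ay":0,"az":0}
  ]
}}

```text
t: 18.5
ee_pos: [0.332, -0.3031, -0.0298]
tcp_rot: [-3.142, -0.0, 0.001]
contact_force: [0.2, -0.9, 0.8]
gripper_width: 0.0003
gripper_force: 0.0
```

Emit:
{"fn": "send_rows", "kwargs": {
  "rows": [
    {"dx":0,"dy":0,"dz":0.002,"ax":0,"ay":0,"az":0},
    {"dx":0,"dy":0,"dz":0.002,"ax":0,"ay":0,"az":0},
    {"dx":0,"dy":0,"dz":0,"ax":0,"ay":0,"az":0},
    {"dx":0,"dy":0,"dz":0,"ax":0,"ay":0,"az":0},
    {"dx":0,"dy":0,"dz":0,"ax":0,"ay":0,"az":0},
    {"dx":0,"dy":0,"dz":0,"ax":0,"ay":0,"az":0},
    {"dx":0,"dy":0,"dz":0,"ax":0,"ay":0,"az":0},
    {"dx":0,"dy":0,"dz":0,"ax":0,"ay":0,"az":0}
  ]
}}

```text
t: 19.5
ee_pos: [0.3321, -0.3031, -0.033]
tcp_rot: [-3.142, 0.0, 0.001]
contact_force: [-1.5, 1.5, 5.6]
gripper_width: -0.0003
gripper_force: 2.8
```

Bench contact came at reported z = -0.032, so the real fingertips sit 32 mm behind the reported TCP when shut (about 39 mm at small gaps, 45 mm fully open). I'll correct for that and do the lever again.

Emit:
{"fn": "send_rows", "kwargs": {
  "rows": [
    {"dx":0,"dy":0,"dz":-0.053,"ax":0,"ay":0,"az":0},
    {"dx":0,"dy":0,"dz":-0.053,"ax":0,"ay":0,"az":0},
    {"dx":0,"dy":0,"dz":-0.053,"ax":0,"ay":0,"az":0},
    {"dx":0,"dy":0,"dz":-0.053,"ax":0,"ay":0,"az":0},
    {"dx":0.0415,"dy":-0.001,"dz":0,"ax":0,"ay":0,"az":0},
    {"dx":0.0415,"dy":-0.001,"dz":0,"ax":0,"ay":0,"az":0},
    {"dx":0,"dy":0,"dz":0,"ax":0,"ay":0,"az":0.14},
    {"dx":0,"dy":0,"dz":0,"ax":0,"ay":0,"az":0.14}
  ],
  "gripper": -0.4
}}

```text
t: 20.5
ee_pos: [0.4154, -0.3007, 0.1775]
tcp_rot: [-3.141, 0.001, -0.283]
contact_force: [0.2, -0.2, -0.6]
gripper_width: 0.0255
gripper_force: 0.0
```

Emit:
{"fn": "send_rows", "kwargs": {
  "rows": [
    {"dx":0,"dy":0,"dz":0.011,"ax":0,"ay":0,"az":0},
    {"dx":0,"dy":0,"dz":0.011,"ax":0,"ay":0,"az":0},
    {"dx":0,"dy":0,"dz":0.011,"ax":0,"ay":0,"az":0},
    {"dx":0,"dy":0,"dz":0.011,"ax":0,"ay":0,"az":0},
    {"dx":0,"dy":0,"dz":0.011,"ax":0,"ay":0,"az":0},
    {"dx":0,"dy":0,"dz":0.011,"ax":0,"ay":0,"az":0},
    {"dx":0,"dy":0,"dz":0.011,"ax":0,"ay":0,"az":0},
    {"dx":0,"dy":0,"dz":0.011,"ax":0,"ay":0,"az":0}
  ]
}}

```text
t: 21.5
ee_pos: [0.415, -0.301, 0.0895]
tcp_rot: [-3.142, -0.0, -0.279]
contact_force: [0.1, 0.1, 0.4]
gripper_width: 0.0258
gripper_force: 0.0
```

Emit:
{"fn": "send_rows", "kwargs": {
  "rows": [
    {"dx":0.0005,"dy":-0.0071,"dz":0,"ax":0,"ay":0,"az":0.13},
    {"dx":0.0005,"dy":-0.0071,"dz":0,"ax":0,"ay":0,"az":0.13},
    {"dx":0.0005,"dy":-0.0071,"dz":0,"ax":0,"ay":0,"az":0.13},
    {"dx":0.0005,"dy":-0.0071,"dz":0,"ax":0,"ay":0,"az":0.13},
    {"dx":0.0005,"dy":-0.0071,"dz":0,"ax":0,"ay":0,"az":0.13},
    {"dx":0.0005,"dy":-0.0071,"dz":0,"ax":0,"ay":0,"az":0.13},
    {"dx":0.0005,"dy":-0.0071,"dz":0,"ax":0,"ay":0,"az":0.13},
    {"dx":0.0005,"dy":-0.0071,"dz":0,"ax":0,"ay":0,"az":0.13}
  ]
}}

```text
t: 22.5
ee_pos: [0.4536, -0.2629, 0.0894]
tcp_rot: [3.14, 0.001, -1.324]
contact_force: [-0.6, 0.6, -0.6]
gripper_width: 0.0255
gripper_force: 0.7
```

Emit:
{"fn": "send_rows", "kwargs": {
  "rows": [
    {"dx":0.0005,"dy":-0.003,"dz":0,"ax":0,"ay":0,"az":0},
    {"dx":0.0005,"dy":-0.003,"dz":0,"ax":0,"ay":0,"az":0},
    {"dx":0.0005,"dy":-0.003,"dz":0,"ax":0,"ay":0,"az":0},
    {"dx":0.0005,"dy":-0.002,"dz":0,"ax":0,"ay":0,"az":0},
    {"dx":0,"dy":0,"dz":0,"ax":0,"ay":0,"az":0},
    {"dx":0,"dy":0,"dz":0,"ax":0,"ay":0,"az":0},
    {"dx":0,"dy":0,"dz":0,"ax":0,"ay":0,"az":0},
    {"dx":0,"dy":0,"dz":0,"ax":0,"ay":0,"az":0}
  ]
}}

```text
t: 23.5
ee_pos: [0.4655, -0.2625, 0.0903]
tcp_rot: [-3.141, -0.0, -1.319]
contact_force: [0.6, 0.3, -0.4]
gripper_width: 0.0252
gripper_force: 0.0
```

```bash
python3 - <<'E'
from h import *
d=get("wrist"); save(d,"w8.png",s=1); s=sense();print(s["ee_pos"],s["tcp_rot"],s["contact_force"],s["qpos"][5])
E
```

```text
[ 0.46547804 -0.26253191  0.09030773] [-3.14125998e+00 -1.94509727e-04 -1.31926339e+00] [-0.22140926 -0.18158519 -0.2363814 ] 2.2703169286719658
```

View pics/w8.png

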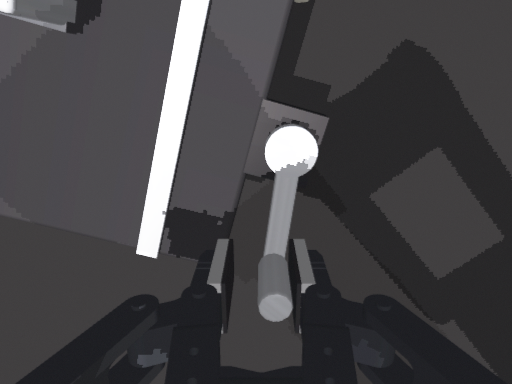

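The lever now points along +y with its knob between the fingers at (275,300), so it is free. Next is the tab.

Emit:
{"fn": "send_rows", "kwargs": {
  "rows": [
    {"dx":0,"dy":0,"dz":-0.05,"ax":0,"ay":0,"az":0},
    {"dx":0,"dy":0,"dz":-0.05,"ax":0,"ay":0,"az":0},
    {"dx":0,"dy":0,"dz":0,"ax":0,"ay":0,"az":-0.165},
    {"dx":0,"dy":0,"dz":0,"ax":0,"ay":0,"az":-0.165},
    {"dx":0,"dy":0,"dz":0,"ax":0,"ay":0,"az":-0.165},
    {"dx":0,"dy":0,"dz":0,"ax":0,"ay":0,"az":-0.165},
    {"dx":0,"dy":0,"dz":0,"ax":0,"ay":0,"az":-0.165},
    {"dx":0,"dy":0,"dz":0,"ax":0,"ay":0,"az":-0.165}
  ]
}}

```text
t: 24.55
ee_pos: [0.4654, -0.2625, 0.1902]
tcp_rot: [-3.142, -0.0, -0.324]
contact_force: [0.2, 0.1, -0.4]
gripper_width: 0.0257
gripper_force: 0.0
```

Emit:
{"fn": "send_rows", "kwargs": {
  "rows": [
    {"dx":0,"dy":0,"dz":0,"ax":0,"ay":0,"az":-0.165},
    {"dx":0,"dy":0,"dz":0,"ax":0,"ay":0,"az":-0.165},
    {"dx":0.0375,"dy":0.027,"dz":0,"ax":0,"ay":0,"az":0},
    {"dx":0.0375,"dy":0.027,"dz":0,"ax":0,"ay":0,"az":0},
    {"dx":0.0375,"dy":0.027,"dz":0,"ax":0,"ay":0,"az":0},
    {"dx":0,"dy":0,"dz":0,"ax":0,"ay":0,"az":0},
    {"dx":0,"dy":0,"dz":0,"ax":0,"ay":0,"az":0},
    {"dx":0,"dy":0,"dz":0,"ax":0,"ay":0,"az":0}
  ],
  "gripper": 0
}}

```text
t: 25.55
ee_pos: [0.5774, -0.3429, 0.1914]
tcp_rot: [3.141, -0.001, 0.001]
contact_force: [0.3, 0.4, -0.2]
gripper_width: 0.0428
gripper_force: 0.0
```

Emit:
{"fn": "send_rows", "kwargs": {
  "rows": [
    {"dx":0,"dy":0,"dz":0.0116,"ax":0,"ay":0,"az":0},
    {"dx":0,"dy":0,"dz":0.0116,"ax":0,"ay":0,"az":0},
    {"dx":0,"dy":0,"dz":0.0116,"ax":0,"ay":0,"az":0},
    {"dx":0,"dy":0,"dz":0.0116,"ax":0,"ay":0,"az":0},
    {"dx":0,"dy":0,"dz":0.0116,"ax":0,"ay":0,"az":0},
    {"dx":0,"dy":0,"dz":0.0116,"ax":0,"ay":0,"az":0},
    {"dx":0,"dy":0,"dz":0.0116,"ax":0,"ay":0,"az":0},
    {"dx":0,"dy":0,"dz":0.01,"ax":0,"ay":0,"az":0}
  ]
}}

```text
t: 26.55
ee_pos: [0.5778, -0.3434, 0.0981]
tcp_rot: [-3.141, 0.0, 0.001]
contact_force: [0.3, 0.7, 0.2]
gripper_width: 0.0425
gripper_force: 0.0
```

Emit:
{"fn": "send_rows", "kwargs": {
  "rows": [
    {"dx":0,"dy":0,"dz":0,"ax":0,"ay":0,"az":0},
    {"dx":0,"dy":0,"dz":0,"ax":0,"ay":0,"az":0},
    {"dx":0,"dy":0,"dz":0,"ax":0,"ay":0,"az":0},
    {"dx":0,"dy":0,"dz":0,"ax":0,"ay":0,"az":0},
    {"dx":0,"dy":0,"dz":0,"ax":0,"ay":0,"az":0},
    {"dx":0,"dy":0,"dz":0,"ax":0,"ay":0,"az":0},
    {"dx":0,"dy":0,"dz":0,"ax":0,"ay":0,"az":0},
    {"dx":0,"dy":0,"dz":0,"ax":0,"ay":0,"az":0}
  ],
  "gripper": -1,
  "grip_force": 30
}}

```text
t: 27.55
ee_pos: [0.5779, -0.3435, 0.0991]
tcp_rot: [3.141, -0.0, 0.001]
contact_force: [-0.8, -2.2, -1.6]
gripper_width: 0.0111
gripper_force: 33.5
```

Emit:
{"fn": "send_rows", "kwargs": {
  "rows": [
    {"dx":0,"dy":-0.015,"dz":0,"ax":0,"ay":0,"az":0},
    {"dx":0,"dy":-0.03,"dz":0,"ax":0,"ay":0,"az":0},
    {"dx":0,"dy":-0.03,"dz":0,"ax":0,"ay":0,"az":0},
    {"dx":0,"dy":-0.03,"dz":0,"ax":0,"ay":0,"az":0},
    {"dx":0,"dy":-0.03,"dz":0,"ax":0,"ay":0,"az":0},
    {"dx":0,"dy":-0.03,"dz":0,"ax":0,"ay":0,"az":0},
    {"dx":0,"dy":-0.025,"dz":0,"ax":0,"ay":0,"az":0},
    {"dx":0,"dy":-0.015,"dz":0,"ax":0,"ay":0,"az":0}
  ]
}}

```text
t: 28.55
ee_pos: [0.582, -0.1368, 0.0991]
tcp_rot: [3.141, -0.01, 0.002]
contact_force: [12.5, -4.1, -8.9]
gripper_width: 0.0113
gripper_force: 33.3
```

Emit:
{"fn": "send_rows", "kwargs": {
  "rows": [
    {"dx":0,"dy":0,"dz":0,"ax":0,"ay":0,"az":0},
    {"dx":0,"dy":0,"dz":0,"ax":0,"ay":0,"az":0},
    {"dx":0,"dy":0,"dz":0,"ax":0,"ay":0,"az":0},
    {"dx":0,"dy":0,"dz":0,"ax":0,"ay":0,"az":0},
    {"dx":0,"dy":0,"dz":0,"ax":0,"ay":0,"az":0},
    {"dx":0,"dy":0,"dz":0,"ax":0,"ay":0,"az":0},
    {"dx":0,"dy":0,"dz":0,"ax":0,"ay":0,"az":0},
    {"dx":0,"dy":0,"dz":0,"ax":0,"ay":0,"az":0}
  ],
  "gripper": 0
}}

```text
t: 29.55
ee_pos: [0.5778, -0.1383, 0.099]
tcp_rot: [-3.141, 0.0, 0.001]
contact_force: [-0.4, -0.7, -0.2]
gripper_width: 0.0427
gripper_force: 0.0
```

Emit:
{"fn": "send_rows", "kwargs": {
  "rows": [
    {"dx":0,"dy":0,"dz":-0.05,"ax":0,"ay":0,"az":0},
    {"dx":0,"dy":0,"dz":-0.05,"ax":0,"ay":0,"az":0},
    {"dx":0,"dy":0,"dz":-0.05,"ax":0,"ay":0,"az":0},
    {"dx":0,"dy":0,"dz":-0.05,"ax":0,"ay":0,"az":-0.17},
    {"dx":0,"dy":0,"dz":-0.02,"ax":0,"ay":0,"az":-0.17},
    {"dx":0,"dy":0,"dz":0,"ax":0,"ay":0,"az":-0.17},
    {"dx":0,"dy":0,"dz":0,"ax":0,"ay":0,"az":-0.17},
    {"dx":0,"dy":0,"dz":0,"ax":0,"ay":0,"az":-0.17}
  ]
}}

```text
t: 30.55
ee_pos: [0.5778, -0.1384, 0.319]
tcp_rot: [3.142, -0.0, 0.856]
contact_force: [0.5, -0.2, 0.4]
gripper_width: 0.0427
gripper_force: 0.0
```

Emit:
{"fn": "send_rows", "kwargs": {
  "rows": [
    {"dx":0,"dy":0,"dz":0,"ax":0,"ay":0,"az":-0.18},
    {"dx":0,"dy":0,"dz":0,"ax":0,"ay":0,"az":-0.18},
    {"dx":0,"dy":0,"dz":0,"ax":0,"ay":0,"az":-0.18},
    {"dx":0,"dy":0,"dz":0,"ax":0,"ay":0,"az":-0.18},
    {"dx":0,"dy":0,"dz":0,"ax":0,"ay":0,"az":0},
    {"dx":0,"dy":0,"dz":0,"ax":0,"ay":0,"az":0},
    {"dx":0,"dy":0,"dz":0,"ax":0,"ay":0,"az":0},
    {"dx":0,"dy":0,"dz":0,"ax":0,"ay":0,"az":0}
  ],
  "gripper": 1
}}

```text
t: 31.55
ee_pos: [0.5778, -0.1384, 0.319]
tcp_rot: [3.141, -0.0, 1.57]
contact_force: [-0.0, -0.1, -0.5]
gripper_width: 0.0855
gripper_force: 0.0
```

```bash
python3 - <<'E'
from h import *
import pickle
d=get("wrist"); save(d,"w9.png"); pickle.dump(d,open("w9.pkl","wb")); s=sense();print(s["ee_pos"],s["tcp_rot"],s["contact_force"],s["qpos"][5])
E
```

```text
[ 0.57777198 -0.13837579  0.31897986] [ 3.14159156e+00 -1.05363937e-04  1.57025114e+00] [-0.25972894  0.24949792 -0.75258716] -0.3299613996309532
```

View pics/w9.png

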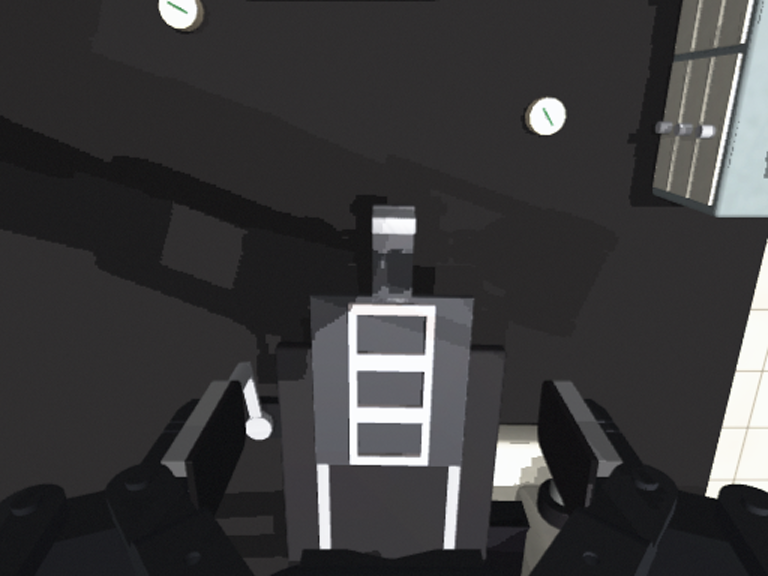

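The carriage is out, the nests' white frame spans (348–436, 303–465), the tab is at ~(394,226), and the lever is free at left. Next I'll measure the nest holes.

```bash
python3 - <<'E'
from h import *
import pickle
d=pickle.load(open("w9.pkl","rb")); g=cv2.cvtColor(d["img"],cv2.COLOR_RGB2GRAY)
b=np.zeros_like(g); b[190:320,220:300]=(g[190:320,220:300]>170)*255
print("cam",(-d["R"].T@d["t"]).round(4))
cs,h=cv2.findContours(b,cv2.RETR_CCOMP,cv2.CHAIN_APPROX_NONE)
for c,hh in zip(cs,h[0]):
    if cv2.contourArea(c)>150:
        for z in (.130,.125):
            P=np.array([onz(d,u,v,z)[:2] for u,v in c[:,0]],np.float32)
            r=cv2.minAreaRect(P); print("hole" if hh[3]>=0 else "outer",z,np.round(r[0],4),np.round(r[1],4),round(r[2],2),cv2.boundingRect(c))
for n,u,v,z in [("tab",394,226,.155),("stageL",278,346,.115),("stageR",503,348,.115),("carr L",312,297,.125),("carr R",473,298,.125),("carrL low",315,464,.125),("knob",243,372,.155),("hinge",258,428,.13)]: print(n,onz(d,u/1.5,v/1.5,z).round(4))
E
```

```text
cam [ 0.5774 -0.0559  0.4941]
outer 0.13 [ 0.5759 -0.276 ] [0.1466 0.0662] 88.91 (232, 203, 58, 108)
outer 0.125 [ 0.5759 -0.2791] [0.1487 0.0671] 88.91 (232, 203, 58, 108)
hole 0.13 [ 0.5747 -0.3242] [0.0356 0.0556] 89.9 (237, 281, 45, 25)
hole 0.125 [ 0.5747 -0.3279] [0.0361 0.0563] 89.9 (237, 281, 45, 25)
hole 0.13 [ 0.576  -0.2759] [0.0357 0.0552] 88.61 (237, 246, 47, 27)
hole 0.125 [ 0.576  -0.2789] [0.0362 0.0559] 88.61 (237, 246, 47, 27)
hole 0.13 [ 0.5772 -0.2278] [0.0356 0.0551] 88.61 (237, 209, 49, 29)
hole 0.125 [ 0.5771 -0.2302] [0.036  0.0559] 88.61 (237, 209, 49, 29)
tab [ 0.5792 -0.1361  0.155 ]
stageL [ 0.4853 -0.2449  0.115 ]
stageR [ 0.668  -0.2471  0.115 ]
carr L [ 0.5167 -0.1985  0.125 ]
carr R [ 0.6398 -0.1996  0.125 ]
carrL low [ 0.5114 -0.3525  0.125 ]
knob [ 0.4676 -0.2462  0.155 ]
hinge [ 0.4669 -0.3125  0.13  ]
```

Emit:
{"fn": "send_rows", "kwargs": {
  "rows": [
    {"dx":0.053,"dy":-0.013,"dz":-0.007,"ax":0,"ay":0,"az":0},
    {"dx":0.053,"dy":-0.013,"dz":-0.007,"ax":0,"ay":0,"az":0},
    {"dx":0.053,"dy":-0.013,"dz":-0.007,"ax":0,"ay":0,"az":0},
    {"dx":0.053,"dy":-0.013,"dz":-0.007,"ax":0,"ay":0,"az":0},
    {"dx":0.053,"dy":-0.013,"dz":-0.007,"ax":0,"ay":0,"az":0},
    {"dx":0.053,"dy":-0.013,"dz":-0.007,"ax":0,"ay":0,"az":0},
    {"dx":0,"dy":0,"dz":0,"ax":0,"ay":0,"az":0},
    {"dx":0,"dy":0,"dz":0,"ax":0,"ay":0,"az":0}
  ]
}}

```text
t: 32.6
ee_pos: [0.4998, 0.1795, 0.3609]
tcp_rot: [3.141, 0.001, 1.571]
contact_force: [-0.1, -0.3, 0.2]
gripper_width: 0.0856
gripper_force: 0.0
```

```bash
cat > b.py <<'E'
from h import *
def mounts(d,z=.03):
    # ivory blocks: bright; split from rail by using board zone
    hsv=cv2.cvtColor(d["img"],cv2.COLOR_RGB2HSV); g=hsv[:,:,2]; im=d["img"].astype(int)
    m=((g>215)|((im[:,:,0]-im[:,:,2]>10)&(im[:,:,0]>110))).astype(np.uint8)
    m=cv2.morphologyEx(m,cv2.MORPH_CLOSE,np.ones((5,5)))
    out=[]
    for c in cv2.findContours(m,cv2.RETR_EXTERNAL,cv2.CHAIN_APPROX_NONE)[0]:
        if cv2.contourArea(c)<150: continue
        P=np.array([onz(d,u,v,z)[:2] for u,v in c[:,0]],np.float32); r=cv2.minAreaRect(P)
        c0,(a,b),an=r
        if a<b: a,b,an=b,a,an+90
        an=(an+90)%180-90
        if .42<c0[0]<.62 and .01<c0[1]<.37 and a<.08: out.append((round(c0[0],4),round(c0[1],4),round(a,4),round(b,4),round(np.radians(an),3)))
    return out
E
python3 - <<'E'
from b import *
import pickle
d=get("wrist"); pickle.dump(d,open("w10.pkl","wb")); s=sense(); print(s["ee_pos"],s["tcp_rot"],(-d["R"].T@d["t"]).round(4))
for r in mounts(d): print(r)
# rail/rib lines: scan gray edges by projecting board lines
g=cv2.cvtColor(d["img"],cv2.COLOR_RGB2GRAY).astype(float)
def scan(a,b,n=200):
    a,b=np.array(a),np.array(b);pts=[a+(b-a)*t for t in np.linspace(0,1,n)]
    uv=np.array([proj(d,p) for p in pts],np.float32).reshape(1,-1,2)
    v=cv2.remap(g.astype(np.float32),uv[:,:,0],uv[:,:,1],cv2.INTER_LINEAR)[0]
    k=np.argmax(np.diff(cv2.GaussianBlur(v.reshape(1,-1),(9,1),0)[0])); return pts[k].round(4)
for y in (.06,.10,.16,.19,.27,.31): print("rail",scan((.585,y,.018),(.612,y,.018)))
for y in (.06,.11,.16,.19,.27,.31): print("left",scan((.44,y,.01),(.47,y,.01)))
for x in (.56,.575,.59):
    for y in (.129,.234,.339): print("rib",x,scan((x,y-.015,.018),(x,y+.006,.018)))
E
```

```text
[0.49998539 0.17884169 0.36076193] [-3.14137408e+00  5.20646960e-04  1.56965824e+00] [0.4993 0.262  0.536 ]
(0.4908, 0.0914, 0.051, 0.0348, np.float64(-0.262))
(0.5003, 0.207, 0.0509, 0.0314, np.float64(0.033))
(0.5186, 0.3075, 0.0509, 0.0312, np.float64(-0.144))
rail [0.5998 0.06   0.018 ]
rail [0.5995 0.1    0.018 ]
rail [0.6001 0.16   0.018 ]
rail [0.5999 0.19   0.018 ]
rail [0.6002 0.27   0.018 ]
rail [0.6007 0.31   0.018 ]
left [0.4546 0.06   0.01  ]
left [0.4641 0.11   0.01  ]
left [0.456 0.16  0.01 ]
left [0.4551 0.19   0.01  ]
left [0.456 0.27  0.01 ]
left [0.4558 0.31   0.01  ]
rib 0.56 [0.56   0.1299 0.018 ]
rib 0.56 [0.56   0.2356 0.018 ]
rib 0.56 [0.56   0.3401 0.018 ]
rib 0.575 [0.575  0.1297 0.018 ]
rib 0.575 [0.575  0.2355 0.018 ]
rib 0.575 [0.575  0.3399 0.018 ]
rib 0.59 [0.59   0.1303 0.018 ]
rib 0.59 [0.59   0.2353 0.018 ]
rib 0.59 [0.59  0.34  0.018]
```

Emit:
{"fn": "send_rows", "kwargs": {
  "rows": [
    {"dx":0.044,"dy":0.0062,"dz":0,"ax":0,"ay":0,"az":0},
    {"dx":0.044,"dy":0.0062,"dz":0,"ax":0,"ay":0,"az":0},
    {"dx":0.044,"dy":0.0062,"dz":0,"ax":0,"ay":0,"az":0},
    {"dx":0,"dy":0,"dz":0,"ax":0,"ay":0,"az":0.144},
    {"dx":0,"dy":0,"dz":0.06,"ax":0,"ay":0,"az":0},
    {"dx":0,"dy":0,"dz":0.06,"ax":0,"ay":0,"az":0},
    {"dx":0,"dy":0,"dz":0.06,"ax":0,"ay":0,"az":0},
    {"dx":0,"dy":0,"dz":0.06,"ax":0,"ay":0,"az":0}
  ],
  "gripper": 1
}}

```text
t: 33.65
ee_pos: [0.519, 0.3096, 0.1188]
tcp_rot: [3.142, 0.0, 1.424]
contact_force: [1.9, 0.8, 0.5]
gripper_width: 0.0854
gripper_force: 0.0
```

Emit:
{"fn": "send_rows", "kwargs": {
  "rows": [
    {"dx":0,"dy":0,"dz":0.022,"ax":0,"ay":0,"az":0},
    {"dx":0,"dy":0,"dz":0.022,"ax":0,"ay":0,"az":0},
    {"dx":0,"dy":0,"dz":0.022,"ax":0,"ay":0,"az":0},
    {"dx":0,"dy":0,"dz":0.022,"ax":0,"ay":0,"az":0},
    {"dx":0,"dy":0,"dz":0.022,"ax":0,"ay":0,"az":0},
    {"dx":0,"dy":0,"dz":0.022,"ax":0,"ay":0,"az":0},
    {"dx":0,"dy":0,"dz":0.006,"ax":0,"ay":0,"az":0},
    {"dx":0,"dy":0,"dz":0.003,"ax":0,"ay":0,"az":0}
  ]
}}

```text
t: 34.65
ee_pos: [0.519, 0.3107, -0.02]
tcp_rot: [3.142, 0.0, 1.425]
contact_force: [0.1, 1.0, -0.4]
gripper_width: 0.0857
gripper_force: 0.0
```

Emit:
{"fn": "send_rows", "kwargs": {
  "rows": [
    {"dx":0,"dy":0,"dz":0,"ax":0,"ay":0,"az":0},
    {"dx":0,"dy":0,"dz":0,"ax":0,"ay":0,"az":0},
    {"dx":0,"dy":0,"dz":0,"ax":0,"ay":0,"az":0},
    {"dx":0,"dy":0,"dz":0,"ax":0,"ay":0,"az":0},
    {"dx":0,"dy":0,"dz":0,"ax":0,"ay":0,"az":0},
    {"dx":0,"dy":0,"dz":0,"ax":0,"ay":0,"az":0},
    {"dx":0,"dy":0,"dz":0,"ax":0,"ay":0,"az":0},
    {"dx":0,"dy":0,"dz":0,"ax":0,"ay":0,"az":0}
  ],
  "gripper": -1,
  "grip_force": 30
}}

```text
t: 35.65
ee_pos: [0.5193, 0.3121, -0.0187]
tcp_rot: [3.14, -0.001, 1.427]
contact_force: [1.0, 0.4, 6.1]
gripper_width: 0.0489
gripper_force: 33.5
```

Emit:
{"fn": "send_rows", "kwargs": {
  "rows": [
    {"dx":0,"dy":0,"dz":-0.001,"ax":0,"ay":0,"az":-0.07},
    {"dx":0,"dy":0,"dz":0,"ax":0,"ay":0,"az":-0.074},
    {"dx":0.002,"dy":0.012,"dz":0,"ax":0,"ay":0,"az":0},
    {"dx":0.002,"dy":0.012,"dz":0,"ax":0,"ay":0,"az":0},
    {"dx":0.002,"dy":0.012,"dz":0,"ax":0,"ay":0,"az":0},
    {"dx":0.002,"dy":0.012,"dz":0,"ax":0,"ay":0,"az":0},
    {"dx":0.002,"dy":0.007,"dz":0,"ax":0,"ay":0,"az":0},
    {"dx":0,"dy":0.003,"dz":0,"ax":0,"ay":0,"az":0}
  ]
}}

```text
t: 36.65
ee_pos: [0.5699, 0.3207, -0.0185]
tcp_rot: [-3.126, 0.004, 1.571]
contact_force: [-22.4, -5.7, 18.9]
gripper_width: 0.0496
gripper_force: 47.9
```

Emit:
{"fn": "send_rows", "kwargs": {
  "rows": [
    {"dx":0.002,"dy":0,"dz":0,"ax":0,"ay":0,"az":0},
    {"dx":0.002,"dy":0,"dz":0,"ax":0,"ay":0,"az":0},
    {"dx":0.002,"dy":0,"dz":0,"ax":0,"ay":0,"az":0},
    {"dx":0.002,"dy":0,"dz":0,"ax":0,"ay":0,"az":0},
    {"dx":0.001,"dy":0,"dz":0,"ax":0,"ay":0,"az":0},
    {"dx":0.001,"dy":0,"dz":0,"ax":0,"ay":0,"az":0},
    {"dx":0,"dy":0,"dz":0,"ax":0,"ay":0,"az":0},
    {"dx":0,"dy":0,"dz":0,"ax":0,"ay":0,"az":0}
  ]
}}

```text
t: 37.65
ee_pos: [0.57, 0.3251, -0.0184]
tcp_rot: [-3.126, 0.013, 1.569]
contact_force: [-19.1, -15.8, 19.9]
gripper_width: 0.0492
gripper_force: 51.3
```

Emit:
{"fn": "send_rows", "kwargs": {
  "rows": [
    {"dx":-0.003,"dy":-0.003,"dz":0,"ax":0,"ay":0,"az":0},
    {"dx":0,"dy":0,"dz":0,"ax":0,"ay":0,"az":0},
    {"dx":0,"dy":0,"dz":0,"ax":0,"ay":0,"az":0},
    {"dx":0,"dy":0,"dz":0,"ax":0,"ay":0,"az":0},
    {"dx":0,"dy":0,"dz":-0.02,"ax":0,"ay":0,"az":0},
    {"dx":0,"dy":0,"dz":-0.06,"ax":0,"ay":0,"az":0},
    {"dx":0,"dy":0,"dz":-0.06,"ax":0,"ay":0,"az":0},
    {"dx":0,"dy":0,"dz":-0.06,"ax":0,"ay":0,"az":0}
  ],
  "gripper": 0.9
}}

```text
t: 38.65
ee_pos: [0.5739, 0.3286, 0.1827]
tcp_rot: [3.14, -0.0, 1.57]
contact_force: [0.1, 0.7, -0.1]
gripper_width: 0.0809
gripper_force: 0.0
```

Emit:
{"fn": "send_rows", "kwargs": {
  "rows": [
    {"dx":-0.04,"dy":-0.02,"dz":-0.04,"ax":0,"ay":0,"az":0},
    {"dx":-0.04,"dy":-0.02,"dz":-0.04,"ax":0,"ay":0,"az":0},
    {"dx":-0.04,"dy":-0.02,"dz":-0.04,"ax":0,"ay":0,"az":0},
    {"dx":-0.03,"dy":-0.01,"dz":-0.04,"ax":0,"ay":0,"az":0},
    {"dx":0,"dy":0,"dz":-0.02,"ax":0,"ay":0,"az":0},
    {"dx":0,"dy":0,"dz":0,"ax":0,"ay":0,"az":0},
    {"dx":0,"dy":0,"dz":0,"ax":0,"ay":0,"az":0},
    {"dx":0,"dy":0,"dz":0,"ax":0,"ay":0,"az":0}
  ]
}}

```text
t: 39.65
ee_pos: [0.5032, 0.1789, 0.3589]
tcp_rot: [-3.138, 0.001, 1.571]
contact_force: [-0.4, -0.2, -0.0]
gripper_width: 0.0812
gripper_force: 0.0
```

```bash
python3 - <<'E'
from b import *
import pickle
d=get("wrist"); pickle.dump(d,open("w11.pkl","wb")); s=sense(); print(s["ee_pos"],s["tcp_rot"])
for r in mounts(d): print(r)
save(d,"w11.png",(200,0,360,260),3)
E
```

```text
[0.50319981 0.17888036 0.35910525] [-3.13838181e+00  7.44923700e-04  1.57130665e+00]
(0.4907, 0.0913, 0.0508, 0.0349, np.float64(-0.266))
(0.4999, 0.2071, 0.0502, 0.0309, np.float64(-0.0))
```

View pics/w11.png

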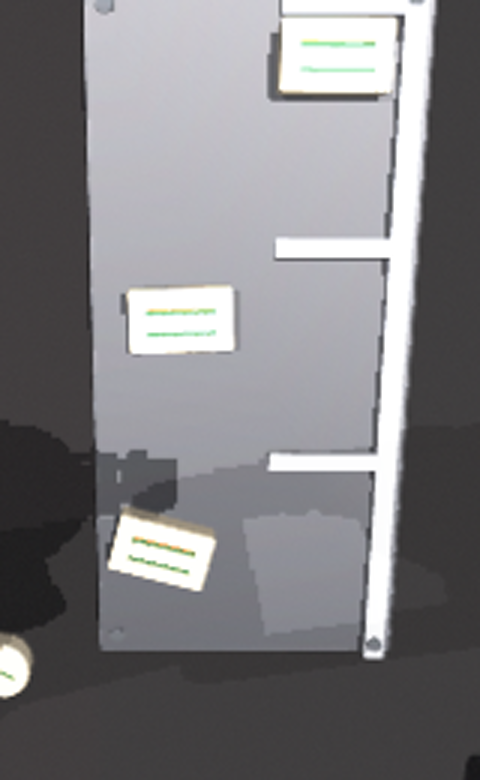

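M0 sits in the corner of bay 0, at crop pixels (337,55), square with the rib and close to the rail. Now to measure its edges against the bay.

```bash
cat >> b.py <<'E'
def scan(d,a,b,n=240,rise=True):
    g=cv2.cvtColor(d["img"],cv2.COLOR_RGB2GRAY).astype(np.float32)
    a,b=np.array(a),np.array(b);pts=[a+(b-a)*t for t in np.linspace(0,1,n)]
    uv=np.array([proj(d,p) for p in pts],np.float32).reshape(1,-1,2)
    v=cv2.GaussianBlur(cv2.remap(g,uv[:,:,0],uv[:,:,1],cv2.INTER_LINEAR),(9,1),0)[0]
    return pts[np.argmax(np.diff(v))].round(4)
def seated(d,by,z=.03,x0=.575):
    L=[scan(d,(x0-.045,by+o,z),(x0-.01,by+o,z))[0] for o in(-.009,-.003,.003,.009)]
    B=[scan(d,(x0+o,by-.03,z),(x0+o,by-.003,z))[1] for o in(-.018,-.009,0,.009,.018)]
    k=np.polyfit([-.018,-.009,0,.009,.018],B,1)
    print("centre x %.4f y %.4f yaw %.3f"%(np.median(L)+.025,np.median(B)+.015,k[0]),np.round(L,4),np.round(B,4))
E
python3 - <<'E'
from b import *
import pickle
d=pickle.load(open("w11.pkl","rb")); seated(d,.325)
d0=pickle.load(open("w10.pkl","rb"))
for y in (.19,.27,.31): print("rail",scan(d,(.585,y,.018),(.612,y,.018)))
for y in (.06,.19,.27): print("left",scan(d,(.44,y,.01),(.47,y,.01)))
for y in (.13,.235,.34): print("rib",scan(d,(.56,y-.01,.018),(.56,y+.006,.018)))
E
```

```text
centre x 0.5696 y 0.3211 yaw -0.004 [0.5438 0.5449 0.5446 0.5445] [0.306  0.3062 0.3061 0.3062 0.3058]
rail [0.6001 0.19   0.018 ]
rail [0.5995 0.27   0.018 ]
rail [0.6007 0.31   0.018 ]
left [0.4552 0.06   0.01  ]
left [0.4558 0.19   0.01  ]
left [0.4556 0.27   0.01  ]
rib [0.56   0.1302 0.018 ]
rib [0.56   0.2348 0.018 ]
rib [0.56   0.3404 0.018 ]
```

M0 is 5 mm short of the rail: the finger pad, not the mount, stopped against it because the tips were slightly low. I'll keep the tips about 5 mm higher for the remaining work. Next, M1.

Emit:
{"fn": "send_rows", "kwargs": {
  "rows": [
    {"dx":0.032,"dy":-0.003,"dz":0.03,"ax":0,"ay":0,"az":0},
    {"dx":0,"dy":0,"dz":0.06,"ax":0,"ay":0,"az":0},
    {"dx":0,"dy":0,"dz":0.06,"ax":0,"ay":0,"az":0},
    {"dx":0,"dy":0,"dz":0.06,"ax":0,"ay":0,"az":0},
    {"dx":0,"dy":0,"dz":0.06,"ax":0,"ay":0,"az":0},
    {"dx":0,"dy":0,"dz":0.05,"ax":0,"ay":0,"az":0},
    {"dx":0,"dy":0,"dz":0.02,"ax":0,"ay":0,"az":0},
    {"dx":0,"dy":0,"dz":0.01,"ax":0,"ay":0,"az":0}
  ],
  "gripper": 0.5
}}

```text
t: 40.7
ee_pos: [0.4986, 0.2103, 0.0084]
tcp_rot: [-3.137, 0.001, 1.571]
contact_force: [0.5, 0.2, 0.2]
gripper_width: 0.0638
gripper_force: 0.0
```

Emit:
{"fn": "send_rows", "kwargs": {
  "rows": [
    {"dx":0,"dy":0,"dz":0.01,"ax":0,"ay":0,"az":0},
    {"dx":0,"dy":0,"dz":0.01,"ax":0,"ay":0,"az":0},
    {"dx":0,"dy":0,"dz":0.0025,"ax":0,"ay":0,"az":0},
    {"dx":0,"dy":0,"dz":0,"ax":0,"ay":0,"az":0},
    {"dx":0,"dy":0,"dz":0,"ax":0,"ay":0,"az":0},
    {"dx":0,"dy":0,"dz":0,"ax":0,"ay":0,"az":0},
    {"dx":0,"dy":0,"dz":0,"ax":0,"ay":0,"az":0},
    {"dx":0,"dy":0,"dz":0,"ax":0,"ay":0,"az":0}
  ]
}}

```text
t: 41.7
ee_pos: [0.5004, 0.2106, -0.0114]
tcp_rot: [3.141, -0.0, 1.571]
contact_force: [0.4, -0.0, -0.3]
gripper_width: 0.0642
gripper_force: 0.0
```

Emit:
{"fn": "send_rows", "kwargs": {
  "rows": [
    {"dx":0,"dy":0,"dz":0,"ax":0,"ay":0,"az":0},
    {"dx":0,"dy":0,"dz":0,"ax":0,"ay":0,"az":0},
    {"dx":0,"dy":0,"dz":0,"ax":0,"ay":0,"az":0},
    {"dx":0,"dy":0,"dz":0,"ax":0,"ay":0,"az":0},
    {"dx":0,"dy":0,"dz":0,"ax":0,"ay":0,"az":0},
    {"dx":0,"dy":0,"dz":0,"ax":0,"ay":0,"az":0},
    {"dx":0,"dy":0,"dz":0,"ax":0,"ay":0,"az":0},
    {"dx":0,"dy":0,"dz":0,"ax":0,"ay":0,"az":0}
  ],
  "gripper": -1,
  "grip_force": 30
}}

```text
t: 42.7
ee_pos: [0.5008, 0.2108, -0.0111]
tcp_rot: [3.141, -0.0, 1.571]
contact_force: [0.2, 0.1, 5.1]
gripper_width: 0.0489
gripper_force: 31.4
```

Emit:
{"fn": "send_rows", "kwargs": {
  "rows": [
    {"dx":0.001,"dy":0.0125,"dz":0,"ax":0,"ay":0,"az":0},
    {"dx":0.0015,"dy":0.0125,"dz":0,"ax":0,"ay":0,"az":0},
    {"dx":0.0015,"dy":0.0125,"dz":0,"ax":0,"ay":0,"az":0},
    {"dx":0.0015,"dy":0.0125,"dz":0,"ax":0,"ay":0,"az":0},
    {"dx":0.0015,"dy":0.0125,"dz":0,"ax":0,"ay":0,"az":0},
    {"dx":0.001,"dy":0.01,"dz":0,"ax":0,"ay":0,"az":0},
    {"dx":0,"dy":0.003,"dz":0,"ax":0,"ay":0,"az":0},
    {"dx":0,"dy":0.002,"dz":0,"ax":0,"ay":0,"az":0}
  ]
}}

```text
t: 43.7
ee_pos: [0.5756, 0.2188, -0.0111]
tcp_rot: [-3.136, 0.0, 1.571]
contact_force: [-8.9, 0.3, 12.0]
gripper_width: 0.0493
gripper_force: 32.1
```

Emit:
{"fn": "send_rows", "kwargs": {
  "rows": [
    {"dx":0.002,"dy":0,"dz":0,"ax":0,"ay":0,"az":0},
    {"dx":0.002,"dy":0,"dz":0,"ax":0,"ay":0,"az":0},
    {"dx":0.002,"dy":0,"dz":0,"ax":0,"ay":0,"az":0},
    {"dx":0.002,"dy":0,"dz":0,"ax":0,"ay":0,"az":0},
    {"dx":0,"dy":0,"dz":0,"ax":0,"ay":0,"az":0},
    {"dx":0,"dy":0,"dz":0,"ax":0,"ay":0,"az":0},
    {"dx":0,"dy":0,"dz":0,"ax":0,"ay":0,"az":0},
    {"dx":0,"dy":0,"dz":0,"ax":0,"ay":0,"az":0}
  ]
}}

```text
t: 44.7
ee_pos: [0.5758, 0.2232, -0.011]
tcp_rot: [-3.136, 0.006, 1.57]
contact_force: [-7.5, -8.4, 11.5]
gripper_width: 0.0489
gripper_force: 31.9
```

Emit:
{"fn": "send_rows", "kwargs": {
  "rows": [
    {"dx":0,"dy":0,"dz":0,"ax":0,"ay":0,"az":0},
    {"dx":0,"dy":0,"dz":0,"ax":0,"ay":0,"az":0},
    {"dx":0,"dy":0,"dz":0,"ax":0,"ay":0,"az":0},
    {"dx":0,"dy":0,"dz":-0.02,"ax":0,"ay":0,"az":0},
    {"dx":0,"dy":0,"dz":-0.06,"ax":0,"ay":0,"az":0},
    {"dx":0,"dy":0,"dz":-0.03,"ax":0,"ay":0,"az":0},
    {"dx":0,"dy":0,"dz":0,"ax":0,"ay":0,"az":0},
    {"dx":0,"dy":0,"dz":0,"ax":0,"ay":0,"az":0}
  ],
  "gripper": 0.5
}}

```text
t: 45.7
ee_pos: [0.5774, 0.2266, 0.0982]
tcp_rot: [-3.141, 0.0, 1.571]
contact_force: [-0.0, 0.7, -0.6]
gripper_width: 0.0641
gripper_force: 0.0
```

Emit:
{"fn": "send_rows", "kwargs": {
  "rows": [
    {"dx":-0.0445,"dy":-0.0288,"dz":0,"ax":0,"ay":0,"az":0},
    {"dx":-0.0445,"dy":-0.0288,"dz":0,"ax":0,"ay":0,"az":0},
    {"dx":-0.0445,"dy":-0.0288,"dz":0,"ax":0,"ay":0,"az":0},
    {"dx":0,"dy":0,"dz":0,"ax":0,"ay":0,"az":0.1325},
    {"dx":0,"dy":0,"dz":0,"ax":0,"ay":0,"az":0.1325},
    {"dx":0,"dy":0,"dz":0.03,"ax":0,"ay":0,"az":0},
    {"dx":0,"dy":0,"dz":0.03,"ax":0,"ay":0,"az":0},
    {"dx":0,"dy":0,"dz":0.03,"ax":0,"ay":0,"az":0}
  ],
  "gripper": 0.65
}}

```text
t: 46.7
ee_pos: [0.4896, 0.093, 0.0056]
tcp_rot: [-3.138, 0.001, 1.306]
contact_force: [0.3, -0.0, -0.3]
gripper_width: 0.0703
gripper_force: 0.0
```

Emit:
{"fn": "send_rows", "kwargs": {
  "rows": [
    {"dx":0,"dy":0,"dz":0.01,"ax":0,"ay":0,"az":0},
    {"dx":0,"dy":0,"dz":0.01,"ax":0,"ay":0,"az":0},
    {"dx":0,"dy":0,"dz":0.003,"ax":0,"ay":0,"az":0},
    {"dx":0,"dy":0,"dz":0,"ax":0,"ay":0,"az":0},
    {"dx":0,"dy":0,"dz":0,"ax":0,"ay":0,"az":0},
    {"dx":0,"dy":0,"dz":0,"ax":0,"ay":0,"az":0},
    {"dx":0,"dy":0,"dz":0,"ax":0,"ay":0,"az":0},
    {"dx":0,"dy":0,"dz":0,"ax":0,"ay":0,"az":0}
  ]
}}

```text
t: 47.7
ee_pos: [0.4916, 0.0932, -0.0144]
tcp_rot: [3.141, -0.0, 1.306]
contact_force: [0.3, -0.3, -0.6]
gripper_width: 0.0704
gripper_force: 0.0
```

Emit:
{"fn": "send_rows", "kwargs": {
  "rows": [
    {"dx":0,"dy":0,"dz":0,"ax":0,"ay":0,"az":0},
    {"dx":0,"dy":0,"dz":0,"ax":0,"ay":0,"az":0},
    {"dx":0,"dy":0,"dz":0,"ax":0,"ay":0,"az":0},
    {"dx":0,"dy":0,"dz":0,"ax":0,"ay":0,"az":0},
    {"dx":0,"dy":0,"dz":0,"ax":0,"ay":0,"az":0},
    {"dx":0,"dy":0,"dz":0,"ax":0,"ay":0,"az":0},
    {"dx":0,"dy":0,"dz":0,"ax":0,"ay":0,"az":0},
    {"dx":0,"dy":0,"dz":0,"ax":0,"ay":0,"az":0}
  ],
  "gripper": -1,
  "grip_force": 30
}}

```text
t: 48.7
ee_pos: [0.4918, 0.0932, -0.0143]
tcp_rot: [3.141, -0.0, 1.306]
contact_force: [1.2, -0.6, 2.5]
gripper_width: 0.0493
gripper_force: 32.5
```

Emit:
{"fn": "send_rows", "kwargs": {
  "rows": [
    {"dx":0,"dy":0,"dz":0,"ax":0,"ay":0,"az":-0.1325},
    {"dx":0,"dy":0,"dz":0,"ax":0,"ay":0,"az":-0.1325},
    {"dx":0.003,"dy":0.0135,"dz":0,"ax":0,"ay":0,"az":0},
    {"dx":0.003,"dy":0.0135,"dz":0,"ax":0,"ay":0,"az":0},
    {"dx":0.003,"dy":0.0135,"dz":0,"ax":0,"ay":0,"az":0},
    {"dx":0.003,"dy":0.0135,"dz":0,"ax":0,"ay":0,"az":0},
    {"dx":0.003,"dy":0.0135,"dz":0,"ax":0,"ay":0,"az":0},
    {"dx":0.003,"dy":0.0135,"dz":0,"ax":0,"ay":0,"az":0}
  ]
}}

```text
t: 49.7
ee_pos: [0.5715, 0.111, -0.0142]
tcp_rot: [-3.138, 0.001, 1.57]
contact_force: [-4.5, -0.2, 8.1]
gripper_width: 0.0488
gripper_force: 32.9
```

Emit:
{"fn": "send_rows", "kwargs": {
  "rows": [
    {"dx":0,"dy":0.003,"dz":0,"ax":0,"ay":0,"az":0},
    {"dx":0,"dy":0.0025,"dz":0,"ax":0,"ay":0,"az":0},
    {"dx":0.0025,"dy":0,"dz":0,"ax":0,"ay":0,"az":0},
    {"dx":0.0025,"dy":0,"dz":0,"ax":0,"ay":0,"az":0},
    {"dx":0.0025,"dy":0,"dz":0,"ax":0,"ay":0,"az":0},
    {"dx":0.0025,"dy":0,"dz":0,"ax":0,"ay":0,"az":0},
    {"dx":0.002,"dy":0,"dz":0,"ax":0,"ay":0,"az":0},
    {"dx":0,"dy":0,"dz":0,"ax":0,"ay":0,"az":0}
  ]
}}

```text
t: 50.7
ee_pos: [0.5759, 0.1196, -0.0142]
tcp_rot: [-3.137, 0.006, 1.57]
contact_force: [-6.3, -8.0, 9.6]
gripper_width: 0.049
gripper_force: 33.1
```

Emit:
{"fn": "send_rows", "kwargs": {
  "rows": [
    {"dx":0,"dy":0,"dz":0,"ax":0,"ay":0,"az":0},
    {"dx":0,"dy":0,"dz":0,"ax":0,"ay":0,"az":0},
    {"dx":0,"dy":0,"dz":0,"ax":0,"ay":0,"az":0},
    {"dx":0,"dy":0,"dz":-0.02,"ax":0,"ay":0,"az":0},
    {"dx":0,"dy":0,"dz":-0.06,"ax":0,"ay":0,"az":0},
    {"dx":0,"dy":0,"dz":-0.03,"ax":0,"ay":0,"az":0},
    {"dx":0,"dy":0,"dz":0,"ax":0,"ay":0,"az":0},
    {"dx":0,"dy":0,"dz":0,"ax":0,"ay":0,"az":0}
  ],
  "gripper": 0.5
}}

```text
t: 51.7
ee_pos: [0.5771, 0.1232, 0.094]
tcp_rot: [-3.139, 0.0, 1.571]
contact_force: [0.4, -0.6, 0.4]
gripper_width: 0.0643
gripper_force: 0.0
```

Emit:
{"fn": "send_rows", "kwargs": {
  "rows": [
    {"dx":0.0505,"dy":-0.0019,"dz":0,"ax":0,"ay":0,"az":0},
    {"dx":0.0505,"dy":-0.0019,"dz":0,"ax":0,"ay":0,"az":0},
    {"dx":0.0505,"dy":-0.0019,"dz":0,"ax":0,"ay":0,"az":0},
    {"dx":0.0505,"dy":-0.0019,"dz":0,"ax":0,"ay":0,"az":0},
    {"dx":0,"dy":0,"dz":0,"ax":0,"ay":0,"az":0},
    {"dx":0,"dy":0,"dz":0.03,"ax":0,"ay":0,"az":0},
    {"dx":0,"dy":0,"dz":0.03,"ax":0,"ay":0,"az":0},
    {"dx":0,"dy":0,"dz":0.03,"ax":0,"ay":0,"az":0}
  ]
}}

```text
t: 52.7
ee_pos: [0.5692, 0.3234, 0.0024]
tcp_rot: [-3.138, 0.002, 1.57]
contact_force: [-0.4, 0.1, -0.1]
gripper_width: 0.064
gripper_force: 0.0
```

Emit:
{"fn": "send_rows", "kwargs": {
  "rows": [
    {"dx":0,"dy":0,"dz":0.01,"ax":0,"ay":0,"az":0},
    {"dx":0,"dy":0,"dz":0.008,"ax":0,"ay":0,"az":0},
    {"dx":0,"dy":0,"dz":0,"ax":0,"ay":0,"az":0},
    {"dx":0,"dy":0,"dz":0,"ax":0,"ay":0,"az":0},
    {"dx":0,"dy":0,"dz":0,"ax":0,"ay":0,"az":0},
    {"dx":0,"dy":0,"dz":0,"ax":0,"ay":0,"az":0},
    {"dx":0,"dy":0,"dz":0,"ax":0,"ay":0,"az":0},
    {"dx":0,"dy":0,"dz":0,"ax":0,"ay":0,"az":0}
  ]
}}

```text
t: 53.7
ee_pos: [0.5704, 0.3252, -0.0125]
tcp_rot: [3.142, -0.0, 1.571]
contact_force: [-0.6, 0.4, -0.2]
gripper_width: 0.0638
gripper_force: 0.0
```

Emit:
{"fn": "send_rows", "kwargs": {
  "rows": [
    {"dx":0,"dy":0,"dz":0,"ax":0,"ay":0,"az":0},
    {"dx":0,"dy":0,"dz":0,"ax":0,"ay":0,"az":0},
    {"dx":0,"dy":0,"dz":0,"ax":0,"ay":0,"az":0},
    {"dx":0,"dy":0,"dz":0,"ax":0,"ay":0,"az":0},
    {"dx":0,"dy":0,"dz":0,"ax":0,"ay":0,"az":0},
    {"dx":0,"dy":0,"dz":0,"ax":0,"ay":0,"az":0},
    {"dx":0,"dy":0,"dz":0,"ax":0,"ay":0,"az":0},
    {"dx":0,"dy":0,"dz":0,"ax":0,"ay":0,"az":0}
  ],
  "gripper": -1
}}

```text
t: 54.7
ee_pos: [0.5704, 0.3252, -0.0124]
tcp_rot: [3.142, -0.0, 1.571]
contact_force: [0.4, 0.1, -0.6]
gripper_width: 0.0
gripper_force: 0.0
```

Emit:
{"fn": "send_rows", "kwargs": {
  "rows": [
    {"dx":0,"dy":0.002,"dz":0,"ax":0,"ay":0,"az":0},
    {"dx":0,"dy":0.002,"dz":0,"ax":0,"ay":0,"az":0},
    {"dx":0,"dy":0.002,"dz":0,"ax":0,"ay":0,"az":0},
    {"dx":0,"dy":0.002,"dz":0,"ax":0,"ay":0,"az":0},
    {"dx":0.002,"dy":0,"dz":0,"ax":0,"ay":0,"az":0},
    {"dx":0.002,"dy":0,"dz":0,"ax":0,"ay":0,"az":0},
    {"dx":0.002,"dy":0,"dz":0,"ax":0,"ay":0,"az":0},
    {"dx":0.002,"dy":0,"dz":0,"ax":0,"ay":0,"az":0}
  ]
}}

```text
t: 55.7
ee_pos: [0.5783, 0.3334, -0.0124]
tcp_rot: [3.142, -0.0, 1.571]
contact_force: [0.7, -0.5, -0.1]
gripper_width: -0.0001
gripper_force: 0.0
```

Emit:
{"fn": "send_rows", "kwargs": {
  "rows": [
    {"dx":0,"dy":0,"dz":0,"ax":0,"ay":0,"az":0},
    {"dx":0,"dy":0,"dz":0,"ax":0,"ay":0,"az":0},
    {"dx":0,"dy":0,"dz":0,"ax":0,"ay":0,"az":0},
    {"dx":0,"dy":0,"dz":0,"ax":0,"ay":0,"az":0},
    {"dx":0,"dy":0,"dz":-0.02,"ax":0,"ay":0,"az":0},
    {"dx":0,"dy":0,"dz":-0.06,"ax":0,"ay":0,"az":0},
    {"dx":0,"dy":0,"dz":-0.06,"ax":0,"ay":0,"az":0},
    {"dx":0,"dy":0,"dz":-0.06,"ax":0,"ay":0,"az":0}
  ],
  "gripper": 0.5
}}

```text
t: 56.7
ee_pos: [0.5784, 0.3331, 0.1916]
tcp_rot: [3.139, -0.001, 1.571]
contact_force: [2.1, 0.3, -0.2]
gripper_width: 0.0639
gripper_force: 0.0
```

Emit:
{"fn": "send_rows", "kwargs": {
  "rows": [
    {"dx":-0.04,"dy":-0.02,"dz":-0.04,"ax":0,"ay":0,"az":0},
    {"dx":-0.04,"dy":-0.02,"dz":-0.04,"ax":0,"ay":0,"az":0},
    {"dx":-0.04,"dy":-0.02,"dz":-0.04,"ax":0,"ay":0,"az":0},
    {"dx":-0.03,"dy":-0.01,"dz":-0.04,"ax":0,"ay":0,"az":0},
    {"dx":0,"dy":0,"dz":-0.015,"ax":0,"ay":0,"az":0},
    {"dx":0,"dy":0,"dz":0,"ax":0,"ay":0,"az":0},
    {"dx":0,"dy":0,"dz":0,"ax":0,"ay":0,"az":0},
    {"dx":0,"dy":0,"dz":0,"ax":0,"ay":0,"az":0}
  ]
}}

```text
t: 57.7
ee_pos: [0.508, 0.1834, 0.361]
tcp_rot: [-3.139, 0.001, 1.571]
contact_force: [0.1, -0.1, -0.1]
gripper_width: 0.0639
gripper_force: 0.0
```

```bash
python3 - <<'E'
from b import *
import pickle
d=get("wrist"); pickle.dump(d,open("w12.pkl","wb")); s=sense(); print(s["ee_pos"],s["tcp_rot"])
for y in (.325,.220,.115): seated(d,y)
print(mounts(d))
save(d,"w12.png",(200,0,360,260),3)
E
```

```text
[0.50809407 0.18339552 0.36102762] [-3.13885281e+00  5.97227506e-04  1.57143537e+00]
centre x 0.5811 y 0.3134 yaw 0.241 [0.561  0.5569 0.5553 0.5524] [0.2983 0.2984 0.2984 0.2975 0.3096]
centre x 0.5755 y 0.2190 yaw 0.039 [0.5508 0.5505 0.5504 0.5501] [0.204  0.204  0.2039 0.2053 0.2051]
centre x 0.5754 y 0.1156 yaw -0.106 [0.5505 0.5504 0.5502 0.5504] [0.1005 0.1103 0.1099 0.1006 0.1006]
[]
```

The gripper shut on nothing, so M0 has moved away (perhaps the announced knock). Looking.

View pics/w12.png

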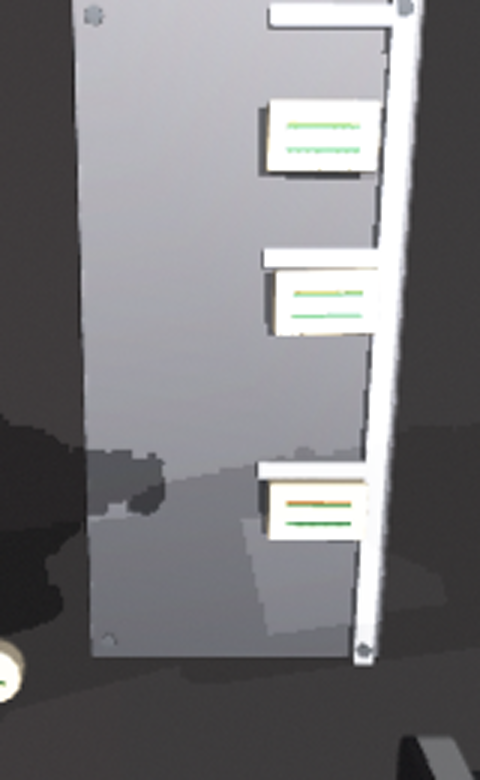

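M0 was knocked about 4 cm towards -y, to crop pixel (324,136), still square. M1 and M2 are flush.

```bash
python3 - <<'E'
from b import *
import pickle
d=pickle.load(open("w12.pkl","rb")); c=onz(d,200+324/3,136/3,.03); print(c); seated(d,c[1],x0=c[0])
for x in (.555,.565,.575,.585): print(scan(d,(x,c[1]+.03,.03),(x,c[1]+.004,.03)))
seated(d,.2195)
s=sense(); print(s["ee_pos"])
E
```

```text
[0.57088814 0.29243434 0.03      ]
centre x 0.5699 y 0.2931 yaw 0.001 [0.5445 0.5443 0.5452 0.5454] [0.278  0.2781 0.2783 0.2784 0.2779]
[0.555  0.3087 0.03  ]
[0.565  0.3087 0.03  ]
[0.575  0.3084 0.03  ]
[0.585  0.3085 0.03  ]
centre x 0.5755 y 0.2191 yaw 0.046 [0.5506 0.5506 0.5504 0.5502] [0.204  0.2036 0.2041 0.2053 0.2052]
[0.50809407 0.18339552 0.36102762]
```

Emit:
{"fn": "send_rows", "kwargs": {
  "rows": [
    {"dx":0.0379,"dy":0.0209,"dz":0.03,"ax":0,"ay":0,"az":0},
    {"dx":0.0379,"dy":0.0209,"dz":0.03,"ax":0,"ay":0,"az":0},
    {"dx":0.0379,"dy":0.0209,"dz":0.03,"ax":0,"ay":0,"az":0},
    {"dx":0,"dy":0,"dz":0.06,"ax":0,"ay":0,"az":0},
    {"dx":0,"dy":0,"dz":0.06,"ax":0,"ay":0,"az":0},
    {"dx":0,"dy":0,"dz":0.06,"ax":0,"ay":0,"az":0},
    {"dx":0,"dy":0,"dz":0.06,"ax":0,"ay":0,"az":0},
    {"dx":0,"dy":0,"dz":0.025,"ax":0,"ay":0,"az":0}
  ]
}}

```text
t: 58.75
ee_pos: [0.5669, 0.2955, 0.0008]
tcp_rot: [-3.132, 0.004, 1.571]
contact_force: [-0.0, -0.4, -0.1]
gripper_width: 0.064
gripper_force: 0.0
```

Emit:
{"fn": "send_rows", "kwargs": {
  "rows": [
    {"dx":0,"dy":0,"dz":0.01,"ax":0,"ay":0,"az":0},
    {"dx":0,"dy":0,"dz":0.01,"ax":0,"ay":0,"az":0},
    {"dx":0,"dy":0,"dz":0,"ax":0,"ay":0,"az":0},
    {"dx":0,"dy":0,"dz":0,"ax":0,"ay":0,"az":0},
    {"dx":0,"dy":0,"dz":0,"ax":0,"ay":0,"az":0},
    {"dx":0,"dy":0,"dz":0,"ax":0,"ay":0,"az":0},
    {"dx":0,"dy":0,"dz":0,"ax":0,"ay":0,"az":0},
    {"dx":0,"dy":0,"dz":0,"ax":0,"ay":0,"az":0}
  ]
}}

```text
t: 59.75
ee_pos: [0.5711, 0.2968, -0.0124]
tcp_rot: [3.142, -0.0, 1.571]
contact_force: [-0.3, 0.7, -0.1]
gripper_width: 0.0641
gripper_force: 0.0
```

Emit:
{"fn": "send_rows", "kwargs": {
  "rows": [
    {"dx":0,"dy":0,"dz":0,"ax":0,"ay":0,"az":0},
    {"dx":0,"dy":0,"dz":0,"ax":0,"ay":0,"az":0},
    {"dx":0,"dy":0,"dz":0,"ax":0,"ay":0,"az":0},
    {"dx":0,"dy":0,"dz":0,"ax":0,"ay":0,"az":0},
    {"dx":0,"dy":0,"dz":0,"ax":0,"ay":0,"az":0},
    {"dx":0,"dy":0,"dz":0,"ax":0,"ay":0,"az":0},
    {"dx":0,"dy":0,"dz":0,"ax":0,"ay":0,"az":0},
    {"dx":0,"dy":0,"dz":0,"ax":0,"ay":0,"az":0}
  ],
  "gripper": -1
}}

```text
t: 60.75
ee_pos: [0.5713, 0.297, -0.0122]
tcp_rot: [3.141, -0.0, 1.571]
contact_force: [1.3, -0.5, 3.1]
gripper_width: 0.0487
gripper_force: 32.2
```

Emit:
{"fn": "send_rows", "kwargs": {
  "rows": [
    {"dx":0.004,"dy":0.002,"dz":0,"ax":0,"ay":0,"az":0},
    {"dx":0.005,"dy":0.002,"dz":0,"ax":0,"ay":0,"az":0},
    {"dx":0.005,"dy":0.002,"dz":0,"ax":0,"ay":0,"az":0},
    {"dx":0.005,"dy":0.001,"dz":0,"ax":0,"ay":0,"az":0},
    {"dx":0.005,"dy":0,"dz":0,"ax":0,"ay":0,"az":0},
    {"dx":0.004,"dy":0,"dz":0,"ax":0,"ay":0,"az":0},
    {"dx":0.003,"dy":0,"dz":0,"ax":0,"ay":0,"az":0},
    {"dx":0.002,"dy":0,"dz":0,"ax":0,"ay":0,"az":0}
  ]
}}

```text
t: 61.75
ee_pos: [0.5762, 0.3279, -0.0122]
tcp_rot: [-3.137, 0.005, 1.571]
contact_force: [-7.1, -7.7, 9.0]
gripper_width: 0.0493
gripper_force: 32.9
```

Emit:
{"fn": "send_rows", "kwargs": {
  "rows": [
    {"dx":0.002,"dy":0,"dz":0,"ax":0,"ay":0,"az":0},
    {"dx":0,"dy":0,"dz":0,"ax":0,"ay":0,"az":0},
    {"dx":0,"dy":0,"dz":0,"ax":0,"ay":0,"az":0},
    {"dx":0,"dy":0,"dz":0,"ax":0,"ay":0,"az":0},
    {"dx":0,"dy":0,"dz":0,"ax":0,"ay":0,"az":0},
    {"dx":0,"dy":0,"dz":0,"ax":0,"ay":0,"az":0},
    {"dx":0,"dy":0,"dz":0,"ax":0,"ay":0,"az":0},
    {"dx":0,"dy":0,"dz":0,"ax":0,"ay":0,"az":0}
  ]
}}

```text
t: 62.75
ee_pos: [0.5762, 0.3286, -0.0122]
tcp_rot: [-3.137, 0.007, 1.57]
contact_force: [-6.6, -10.2, 10.5]
gripper_width: 0.0493
gripper_force: 33.0
```

Emit:
{"fn": "send_rows", "kwargs": {
  "rows": [
    {"dx":0,"dy":0,"dz":0,"ax":0,"ay":0,"az":0},
    {"dx":0,"dy":0,"dz":0,"ax":0,"ay":0,"az":0},
    {"dx":0,"dy":0,"dz":0,"ax":0,"ay":0,"az":0},
    {"dx":0,"dy":0,"dz":0,"ax":0,"ay":0,"az":0},
    {"dx":0,"dy":0,"dz":-0.02,"ax":0,"ay":0,"az":0},
    {"dx":0,"dy":0,"dz":-0.06,"ax":0,"ay":0,"az":0},
    {"dx":0,"dy":0,"dz":-0.06,"ax":0,"ay":0,"az":0},
    {"dx":0,"dy":0,"dz":-0.06,"ax":0,"ay":0,"az":0}
  ],
  "gripper": 0.5
}}

```text
t: 63.75
ee_pos: [0.5781, 0.3319, 0.1916]
tcp_rot: [3.139, -0.001, 1.571]
contact_force: [1.4, 0.7, 0.4]
gripper_width: 0.0641
gripper_force: 0.0
```

Emit:
{"fn": "send_rows", "kwargs": {
  "rows": [
    {"dx":-0.03,"dy":0,"dz":-0.01,"ax":0,"ay":0,"az":0},
    {"dx":-0.04,"dy":0,"dz":-0.01,"ax":0,"ay":0,"az":0},
    {"dx":-0.04,"dy":0,"dz":-0.01,"ax":0,"ay":0,"az":0},
    {"dx":-0.02,"dy":0,"dz":0,"ax":0,"ay":0,"az":0},
    {"dx":0,"dy":0,"dz":0,"ax":0,"ay":0,"az":0},
    {"dx":0,"dy":0,"dz":0,"ax":0,"ay":0,"az":0},
    {"dx":0,"dy":0,"dz":0,"ax":0,"ay":0,"az":0},
    {"dx":0,"dy":0,"dz":0,"ax":0,"ay":0,"az":0}
  ]
}}

```text
t: 64.75
ee_pos: [0.5779, 0.2028, 0.217]
tcp_rot: [-3.141, -0.0, 1.572]
contact_force: [0.5, 0.3, -0.4]
gripper_width: 0.064
gripper_force: 0.0
```

```bash
python3 - <<'E'
from b import *
import pickle
d=get("wrist"); pickle.dump(d,open("w13.pkl","wb")); s=sense(); print(s["ee_pos"],s["tcp_rot"])
for y in (.325,.220,.115): print([proj(d,(.55,y-.015,.03)).round()]); seated(d,y)
for y in (.19,.27): print("rail",scan(d,(.585,y,.018),(.612,y,.018)))
for y in (.13,.235,.34): print("rib",scan(d,(.548,y-.01,.018),(.548,y+.006,.018)))
E
```

```text
[0.57791261 0.20260624 0.21709746] [-3.14098467e+00 -4.87393726e-05  1.57195481e+00]
[array([233.,  39.])]
centre x 0.5761 y 0.3255 yaw -0.001 [0.5508 0.5509 0.5512 0.5512] [0.3105 0.3106 0.3106 0.3105 0.3105]
[array([235., 146.])]
centre x 0.5755 y 0.2203 yaw 0.013 [0.5504 0.5505 0.5505 0.5498] [0.2053 0.2041 0.2139 0.2053 0.2053]
[array([237., 234.])]
centre x 0.5754 y 0.1158 yaw 0.001 [0.5501 0.5504 0.5504 0.5505] [0.1009 0.1008 0.1007 0.1007 0.101 ]
rail [0.6003 0.19   0.018 ]
rail [0.6007 0.27   0.018 ]
rib [0.548  0.1298 0.018 ]
rib [0.548 0.235 0.018]
rib [0.548  0.3402 0.018 ]
```

All three mounts are flush within 1 mm. Step 1 is done, so now I'll carry them over, starting with bay 2.

Emit:
{"fn": "send_rows", "kwargs": {
  "rows": [
    {"dx":-0.0417,"dy":-0.001,"dz":0,"ax":0,"ay":0,"az":0},
    {"dx":-0.0417,"dy":-0.001,"dz":0,"ax":0,"ay":0,"az":0},
    {"dx":0,"dy":0,"dz":0.05,"ax":0,"ay":0,"az":0},
    {"dx":0,"dy":0,"dz":0.05,"ax":0,"ay":0,"az":0},
    {"dx":0,"dy":0,"dz":0.05,"ax":0,"ay":0,"az":0},
    {"dx":0,"dy":0,"dz":0.05,"ax":0,"ay":0,"az":0},
    {"dx":0,"dy":0,"dz":0.015,"ax":0,"ay":0,"az":0},
    {"dx":0,"dy":0,"dz":0.01,"ax":0,"ay":0,"az":0}
  ]
}}

```text
t: 65.8
ee_pos: [0.5768, 0.1187, -0.0072]
tcp_rot: [3.141, -0.0, 1.571]
contact_force: [-0.3, -0.2, -0.2]
gripper_width: 0.064
gripper_force: 0.0
```

Emit:
{"fn": "send_rows", "kwargs": {
  "rows": [
    {"dx":0,"dy":0,"dz":0.006,"ax":0,"ay":0,"az":0},
    {"dx":0,"dy":0,"dz":0,"ax":0,"ay":0,"az":0},
    {"dx":0,"dy":0,"dz":0,"ax":0,"ay":0,"az":0},
    {"dx":0,"dy":0,"dz":0,"ax":0,"ay":0,"az":0},
    {"dx":0,"dy":0,"dz":0,"ax":0,"ay":0,"az":0},
    {"dx":0,"dy":0,"dz":0,"ax":0,"ay":0,"az":0},
    {"dx":0,"dy":0,"dz":0,"ax":0,"ay":0,"az":0},
    {"dx":0,"dy":0,"dz":0,"ax":0,"ay":0,"az":0}
  ]
}}

```text
t: 66.8
ee_pos: [0.576, 0.1184, -0.0135]
tcp_rot: [-3.142, -0.0, 1.571]
contact_force: [0.2, -0.2, 0.5]
gripper_width: 0.0639
gripper_force: 0.0
```

Emit:
{"fn": "send_rows", "kwargs": {
  "rows": [
    {"dx":0,"dy":0,"dz":0,"ax":0,"ay":0,"az":0},
    {"dx":0,"dy":0,"dz":0,"ax":0,"ay":0,"az":0},
    {"dx":0,"dy":0,"dz":0,"ax":0,"ay":0,"az":0},
    {"dx":0,"dy":0,"dz":0,"ax":0,"ay":0,"az":0},
    {"dx":0,"dy":0,"dz":0,"ax":0,"ay":0,"az":0},
    {"dx":0,"dy":0,"dz":-0.01,"ax":0,"ay":0,"az":0},
    {"dx":0,"dy":0,"dz":-0.05,"ax":0,"ay":0,"az":0},
    {"dx":0,"dy":0,"dz":-0.05,"ax":0,"ay":0,"az":0}
  ],
  "gripper": -1,
  "grip_force": 45
}}

```text
t: 67.8
ee_pos: [0.5759, 0.1184, 0.097]
tcp_rot: [-3.141, 0.0, 1.571]
contact_force: [0.2, 1.3, 0.1]
gripper_width: 0.0485
gripper_force: 47.8
```

Emit:
{"fn": "send_rows", "kwargs": {
  "rows": [
    {"dx":0,"dy":0,"dz":-0.05,"ax":0,"ay":0,"az":0},
    {"dx":-0.02,"dy":0,"dz":-0.05,"ax":0,"ay":0,"az":0},
    {"dx":-0.045,"dy":0,"dz":0,"ax":0,"ay":0,"az":0},
    {"dx":-0.045,"dy":0,"dz":0,"ax":0,"ay":0,"az":0},
    {"dx":-0.045,"dy":0,"dz":0,"ax":0,"ay":0,"az":0},
    {"dx":-0.045,"dy":0,"dz":0,"ax":0,"ay":0,"az":0},
    {"dx":-0.045,"dy":0,"dz":0,"ax":0,"ay":0,"az":0},
    {"dx":-0.045,"dy":0,"dz":0,"ax":0,"ay":0,"az":0}
  ]
}}

```text
t: 68.8
ee_pos: [0.5763, -0.1732, 0.1966]
tcp_rot: [3.14, 0.0, 1.571]
contact_force: [-0.2, -0.0, -0.4]
gripper_width: 0.0487
gripper_force: 47.8
```

Emit:
{"fn": "send_rows", "kwargs": {
  "rows": [
    {"dx":-0.045,"dy":0,"dz":0,"ax":0,"ay":0,"az":0},
    {"dx":-0.045,"dy":0,"dz":0,"ax":0,"ay":0,"az":0},
    {"dx":-0.04,"dy":0,"dz":0,"ax":0,"ay":0,"az":0},
    {"dx":-0.0194,"dy":0,"dz":0,"ax":0,"ay":0,"az":0.025},
    {"dx":0,"dy":0,"dz":0.03,"ax":0,"ay":0,"az":0},
    {"dx":0,"dy":0,"dz":0.03,"ax":0,"ay":0,"az":0},
    {"dx":0,"dy":0,"dz":0,"ax":0,"ay":0,"az":0},
    {"dx":0,"dy":0,"dz":0,"ax":0,"ay":0,"az":0}
  ]
}}

```text
t: 69.8
ee_pos: [0.5768, -0.3208, 0.1379]
tcp_rot: [3.14, 0.001, 1.546]
contact_force: [0.9, -0.8, 0.1]
gripper_width: 0.0487
gripper_force: 47.8
```

```bash
python3 - <<'E'
from b import *
import pickle
d=get("wrist"); pickle.dump(d,open("w14.pkl","wb")); s=sense(); print(s["ee_pos"],s["tcp_rot"],s["gripper_width"])
g=cv2.cvtColor(d["img"],cv2.COLOR_RGB2GRAY)
b=((g>170)*255).astype(np.uint8)
cs,h=cv2.findContours(b,cv2.RETR_CCOMP,cv2.CHAIN_APPROX_NONE)
for c,hh in zip(cs,h[0]):
    if cv2.contourArea(c)>400 and hh[3]>=0:
        P=np.array([onz(d,u,v,.13)[:2] for u,v in c[:,0]],np.float32)
        r=cv2.minAreaRect(P); print(np.round(r[0],4),np.round(r[1],4),round(r[2],2),cv2.boundingRect(c))
E
```

```text
[ 0.57714768 -0.32106967  0.13871794] [3.13858177e+00 1.63652221e-03 1.54616991e+00] 0.048464496221425644
[ 0.576  -0.2757] [0.0348 0.0549] 88.74 (205, 107, 106, 65)
[ 0.5769 -0.2281] [0.0346 0.0549] 88.54 (200, 5, 115, 77)
```

Emit:
{"fn": "send_rows", "kwargs": {
  "rows": [
    {"dx":0,"dy":0,"dz":0.01,"ax":0,"ay":0,"az":0},
    {"dx":0,"dy":0,"dz":0.01,"ax":0,"ay":0,"az":0},
    {"dx":0,"dy":0,"dz":0.005,"ax":0,"ay":0,"az":0},
    {"dx":0,"dy":0,"dz":0,"ax":0,"ay":0,"az":0},
    {"dx":0,"dy":0,"dz":0,"ax":0,"ay":0,"az":0},
    {"dx":0,"dy":0,"dz":0,"ax":0,"ay":0,"az":0},
    {"dx":0,"dy":0,"dz":0,"ax":0,"ay":0,"az":0},
    {"dx":0,"dy":0,"dz":0,"ax":0,"ay":0,"az":0}
  ]
}}

```text
t: 70.85
ee_pos: [0.5761, -0.321, 0.1117]
tcp_rot: [3.141, 0.0, 1.546]
contact_force: [0.3, 0.4, -0.6]
gripper_width: 0.0487
gripper_force: 47.8
```

Emit:
{"fn": "send_rows", "kwargs": {
  "rows": [
    {"dx":0,"dy":-0.0005,"dz":0.002,"ax":0,"ay":0,"az":0},
    {"dx":0,"dy":0,"dz":0.002,"ax":0,"ay":0,"az":0},
    {"dx":0,"dy":0,"dz":0.002,"ax":0,"ay":0,"az":0},
    {"dx":0,"dy":0,"dz":0.002,"ax":0,"ay":0,"az":0},
    {"dx":0,"dy":0,"dz":0.002,"ax":0,"ay":0,"az":0},
    {"dx":0,"dy":0,"dz":0,"ax":0,"ay":0,"az":0},
    {"dx":0,"dy":0,"dz":0,"ax":0,"ay":0,"az":0},
    {"dx":0,"dy":0,"dz":0,"ax":0,"ay":0,"az":0}
  ]
}}

```text
t: 71.85
ee_pos: [0.5756, -0.321, 0.1019]
tcp_rot: [3.141, 0.0, 1.546]
contact_force: [-1.5, 1.1, 2.6]
gripper_width: 0.0484
gripper_force: 48.1
```

Emit:
{"fn": "send_rows", "kwargs": {
  "rows": [
    {"dx":0,"dy":0,"dz":0,"ax":0,"ay":0,"az":0},
    {"dx":0,"dy":0,"dz":0,"ax":0,"ay":0,"az":0},
    {"dx":0,"dy":0,"dz":0,"ax":0,"ay":0,"az":0},
    {"dx":0,"dy":0,"dz":-0.02,"ax":0,"ay":0,"az":0},
    {"dx":0,"dy":0,"dz":-0.04,"ax":0,"ay":0,"az":-0.025},
    {"dx":0,"dy":0,"dz":-0.04,"ax":0,"ay":0,"az":0},
    {"dx":0.03,"dy":0,"dz":0,"ax":0,"ay":0,"az":0},
    {"dx":0.05,"dy":0,"dz":0,"ax":0,"ay":0,"az":0}
  ],
  "gripper": 0.5
}}

```text
t: 72.85
ee_pos: [0.5762, -0.2419, 0.2041]
tcp_rot: [3.138, 0.002, 1.568]
contact_force: [0.5, 0.6, -0.4]
gripper_width: 0.0643
gripper_force: 0.0
```

Emit:
{"fn": "send_rows", "kwargs": {
  "rows": [
    {"dx":0.055,"dy":0,"dz":0,"ax":0,"ay":0,"az":0},
    {"dx":0.055,"dy":0,"dz":0,"ax":0,"ay":0,"az":0},
    {"dx":0.055,"dy":0,"dz":0,"ax":0,"ay":0,"az":0},
    {"dx":0.055,"dy":0,"dz":0,"ax":0,"ay":0,"az":0},
    {"dx":0.055,"dy":0,"dz":0,"ax":0,"ay":0,"az":0},
    {"dx":0.055,"dy":0,"dz":0,"ax":0,"ay":0,"az":0},
    {"dx":0.055,"dy":0,"dz":0,"ax":0,"ay":0,"az":0},
    {"dx":0.055,"dy":0,"dz":0,"ax":0,"ay":0,"az":0}
  ]
}}

```text
t: 73.85
ee_pos: [0.5758, 0.2009, 0.2037]
tcp_rot: [3.139, -0.001, 1.571]
contact_force: [0.6, -0.2, 0.1]
gripper_width: 0.064
gripper_force: 0.0
```

Emit:
{"fn": "send_rows", "kwargs": {
  "rows": [
    {"dx":0.024,"dy":0,"dz":0.01,"ax":0,"ay":0,"az":0},
    {"dx":0,"dy":0,"dz":0.05,"ax":0,"ay":0,"az":0},
    {"dx":0,"dy":0,"dz":0.05,"ax":0,"ay":0,"az":0},
    {"dx":0,"dy":0,"dz":0.04,"ax":0,"ay":0,"az":0},
    {"dx":0,"dy":0,"dz":0.02,"ax":0,"ay":0,"az":0},
    {"dx":0,"dy":0,"dz":0,"ax":0,"ay":0,"az":0},
    {"dx":0,"dy":0,"dz":0,"ax":0,"ay":0,"az":0},
    {"dx":0,"dy":0,"dz":0,"ax":0,"ay":0,"az":0}
  ]
}}

```text
t: 74.85
ee_pos: [0.5773, 0.2235, 0.0342]
tcp_rot: [3.137, -0.001, 1.571]
contact_force: [0.7, -0.8, 0.2]
gripper_width: 0.0639
gripper_force: 0.0
```

Emit:
{"fn": "send_rows", "kwargs": {
  "rows": [
    {"dx":0,"dy":0,"dz":0.015,"ax":0,"ay":0,"az":0},
    {"dx":0,"dy":0,"dz":0.015,"ax":0,"ay":0,"az":0},
    {"dx":0,"dy":0,"dz":0.01,"ax":0,"ay":0,"az":0},
    {"dx":0,"dy":0,"dz":0.0055,"ax":0,"ay":0,"az":0},
    {"dx":0,"dy":0,"dz":0,"ax":0,"ay":0,"az":0},
    {"dx":0,"dy":0,"dz":0,"ax":0,"ay":0,"az":0},
    {"dx":0,"dy":0,"dz":0,"ax":0,"ay":0,"az":0},
    {"dx":0,"dy":0,"dz":0,"ax":0,"ay":0,"az":0}
  ]
}}

```text
t: 75.85
ee_pos: [0.5759, 0.2231, -0.0135]
tcp_rot: [3.141, -0.0, 1.571]
contact_force: [-0.1, -0.5, 0.1]
gripper_width: 0.064
gripper_force: 0.0
```

Emit:
{"fn": "send_rows", "kwargs": {
  "rows": [
    {"dx":0,"dy":0,"dz":0,"ax":0,"ay":0,"az":0},
    {"dx":0,"dy":0,"dz":0,"ax":0,"ay":0,"az":0},
    {"dx":0,"dy":0,"dz":0,"ax":0,"ay":0,"az":0},
    {"dx":0,"dy":0,"dz":0,"ax":0,"ay":0,"az":0},
    {"dx":0,"dy":0,"dz":0,"ax":0,"ay":0,"az":0},
    {"dx":0,"dy":0,"dz":-0.01,"ax":0,"ay":0,"az":0},
    {"dx":0,"dy":0,"dz":-0.05,"ax":0,"ay":0,"az":0},
    {"dx":0,"dy":0,"dz":-0.05,"ax":0,"ay":0,"az":0}
  ],
  "gripper": -1,
  "grip_force": 45
}}

```text
t: 76.85
ee_pos: [0.5747, 0.2227, 0.0959]
tcp_rot: [-3.139, 0.001, 1.571]
contact_force: [0.0, 0.5, 0.6]
gripper_width: 0.0482
gripper_force: 46.7
```

Emit:
{"fn": "send_rows", "kwargs": {
  "rows": [
    {"dx":0,"dy":0,"dz":-0.05,"ax":0,"ay":0,"az":0},
    {"dx":-0.02,"dy":0,"dz":-0.05,"ax":0,"ay":0,"az":0},
    {"dx":-0.05,"dy":0,"dz":0,"ax":0,"ay":0,"az":0},
    {"dx":-0.05,"dy":0,"dz":0,"ax":0,"ay":0,"az":0},
    {"dx":-0.05,"dy":0,"dz":0,"ax":0,"ay":0,"az":0},
    {"dx":-0.05,"dy":0,"dz":0,"ax":0,"ay":0,"az":0},
    {"dx":-0.05,"dy":0,"dz":0,"ax":0,"ay":0,"az":0},
    {"dx":-0.05,"dy":0,"dz":0,"ax":0,"ay":0,"az":0}
  ]
}}

```text
t: 77.85
ee_pos: [0.5752, -0.0986, 0.1956]
tcp_rot: [-3.141, -0.0, 1.571]
contact_force: [-0.3, 0.1, -0.8]
gripper_width: 0.0486
gripper_force: 46.7
```

Emit:
{"fn": "send_rows", "kwargs": {
  "rows": [
    {"dx":-0.05,"dy":0,"dz":0,"ax":0,"ay":0,"az":0},
    {"dx":-0.05,"dy":0,"dz":0,"ax":0,"ay":0,"az":0},
    {"dx":-0.05,"dy":0.0007,"dz":0,"ax":0,"ay":0,"az":0},
    {"dx":-0.0259,"dy":0,"dz":0,"ax":0,"ay":0,"az":0.025},
    {"dx":0,"dy":0,"dz":0.02,"ax":0,"ay":0,"az":0},
    {"dx":0,"dy":0,"dz":0.02,"ax":0,"ay":0,"az":0},
    {"dx":0,"dy":0,"dz":0,"ax":0,"ay":0,"az":0},
    {"dx":0,"dy":0,"dz":0,"ax":0,"ay":0,"az":0}
  ]
}}

```text
t: 78.85
ee_pos: [0.5767, -0.2725, 0.1568]
tcp_rot: [3.141, 0.0, 1.546]
contact_force: [0.1, 0.6, -0.0]
gripper_width: 0.0488
gripper_force: 46.7
```

Emit:
{"fn": "send_rows", "kwargs": {
  "rows": [
    {"dx":0,"dy":0,"dz":0.02,"ax":0,"ay":0,"az":0},
    {"dx":0,"dy":0,"dz":0.02,"ax":0,"ay":0,"az":0},
    {"dx":0,"dy":0,"dz":0.005,"ax":0,"ay":0,"az":0},
    {"dx":0,"dy":0,"dz":0,"ax":0,"ay":0,"az":0},
    {"dx":0,"dy":0,"dz":0,"ax":0,"ay":0,"az":0},
    {"dx":0,"dy":0,"dz":0,"ax":0,"ay":0,"az":0},
    {"dx":0,"dy":0,"dz":0,"ax":0,"ay":0,"az":0},
    {"dx":0,"dy":0,"dz":0,"ax":0,"ay":0,"az":0}
  ]
}}

```text
t: 79.85
ee_pos: [0.5763, -0.2729, 0.1112]
tcp_rot: [3.141, 0.0, 1.546]
contact_force: [-0.3, 0.6, -1.0]
gripper_width: 0.0487
gripper_force: 46.7
```

Emit:
{"fn": "send_rows", "kwargs": {
  "rows": [
    {"dx":0,"dy":0,"dz":0.002,"ax":0,"ay":0,"az":0},
    {"dx":0,"dy":0,"dz":0.002,"ax":0,"ay":0,"az":0},
    {"dx":0,"dy":0,"dz":0.002,"ax":0,"ay":0,"az":0},
    {"dx":0,"dy":0,"dz":0.002,"ax":0,"ay":0,"az":0},
    {"dx":0,"dy":0,"dz":0.0015,"ax":0,"ay":0,"az":0},
    {"dx":0,"dy":0,"dz":0,"ax":0,"ay":0,"az":0},
    {"dx":0,"dy":0,"dz":0,"ax":0,"ay":0,"az":0},
    {"dx":0,"dy":0,"dz":0,"ax":0,"ay":0,"az":0}
  ]
}}

```text
t: 80.85
ee_pos: [0.5763, -0.2728, 0.1017]
tcp_rot: [3.141, -0.0, 1.546]
contact_force: [-0.3, 0.1, 1.2]
gripper_width: 0.0488
gripper_force: 46.8
```

Emit:
{"fn": "send_rows", "kwargs": {
  "rows": [
    {"dx":0,"dy":0,"dz":0,"ax":0,"ay":0,"az":0},
    {"dx":0,"dy":0,"dz":0,"ax":0,"ay":0,"az":0},
    {"dx":0,"dy":0,"dz":0,"ax":0,"ay":0,"az":0},
    {"dx":0,"dy":0,"dz":-0.02,"ax":0,"ay":0,"az":0},
    {"dx":0,"dy":0,"dz":-0.04,"ax":0,"ay":0,"az":-0.025},
    {"dx":0,"dy":0,"dz":-0.04,"ax":0,"ay":0,"az":0},
    {"dx":0.03,"dy":0,"dz":0,"ax":0,"ay":0,"az":0},
    {"dx":0.055,"dy":0,"dz":0,"ax":0,"ay":0,"az":0}
  ],
  "gripper": 0.5
}}

```text
t: 81.85
ee_pos: [0.5766, -0.1887, 0.2021]
tcp_rot: [3.14, 0.001, 1.567]
contact_force: [0.1, 0.7, -1.0]
gripper_width: 0.0641
gripper_force: 0.0
```

Emit:
{"fn": "send_rows", "kwargs": {
  "rows": [
    {"dx":0.057,"dy":0,"dz":0,"ax":0,"ay":0,"az":0},
    {"dx":0.057,"dy":0,"dz":0,"ax":0,"ay":0,"az":0},
    {"dx":0.057,"dy":0,"dz":0,"ax":0,"ay":0,"az":0},
    {"dx":0.057,"dy":0,"dz":0,"ax":0,"ay":0,"az":0},
    {"dx":0.057,"dy":0,"dz":0,"ax":0,"ay":0,"az":0},
    {"dx":0.057,"dy":0,"dz":0,"ax":0,"ay":0,"az":0},
    {"dx":0.057,"dy":0,"dz":0,"ax":0,"ay":0,"az":0},
    {"dx":0.057,"dy":0,"dz":0,"ax":0,"ay":0,"az":0}
  ]
}}

```text
t: 82.85
ee_pos: [0.5761, 0.27, 0.2016]
tcp_rot: [3.141, -0.0, 1.571]
contact_force: [0.5, -0.6, -0.1]
gripper_width: 0.0636
gripper_force: 0.0
```

Emit:
{"fn": "send_rows", "kwargs": {
  "rows": [
    {"dx":0.05,"dy":0,"dz":0,"ax":0,"ay":0,"az":0},
    {"dx":0.01,"dy":0,"dz":0.05,"ax":0,"ay":0,"az":0},
    {"dx":0,"dy":0,"dz":0.05,"ax":0,"ay":0,"az":0},
    {"dx":0,"dy":0,"dz":0.05,"ax":0,"ay":0,"az":0},
    {"dx":0,"dy":0,"dz":0.02,"ax":0,"ay":0,"az":0},
    {"dx":0,"dy":0,"dz":0,"ax":0,"ay":0,"az":0},
    {"dx":0,"dy":0,"dz":0,"ax":0,"ay":0,"az":0},
    {"dx":0,"dy":0,"dz":0,"ax":0,"ay":0,"az":0}
  ]
}}

```text
t: 83.85
ee_pos: [0.5781, 0.3289, 0.0348]
tcp_rot: [3.137, -0.002, 1.571]
contact_force: [0.3, -0.3, -0.0]
gripper_width: 0.0644
gripper_force: 0.0
```

Emit:
{"fn": "send_rows", "kwargs": {
  "rows": [
    {"dx":0,"dy":0,"dz":0.015,"ax":0,"ay":0,"az":0},
    {"dx":0,"dy":0,"dz":0.015,"ax":0,"ay":0,"az":0},
    {"dx":0,"dy":0,"dz":0.01,"ax":0,"ay":0,"az":0},
    {"dx":0,"dy":0,"dz":0.0055,"ax":0,"ay":0,"az":0},
    {"dx":0,"dy":0,"dz":0,"ax":0,"ay":0,"az":0},
    {"dx":0,"dy":0,"dz":0,"ax":0,"ay":0,"az":0},
    {"dx":0,"dy":0,"dz":0,"ax":0,"ay":0,"az":0},
    {"dx":0,"dy":0,"dz":0,"ax":0,"ay":0,"az":0}
  ]
}}

```text
t: 84.85
ee_pos: [0.5766, 0.3283, -0.0134]
tcp_rot: [3.141, -0.0, 1.571]
contact_force: [0.3, 0.1, -0.1]
gripper_width: 0.0641
gripper_force: 0.0
```

Emit:
{"fn": "send_rows", "kwargs": {
  "rows": [
    {"dx":0,"dy":0,"dz":0,"ax":0,"ay":0,"az":0},
    {"dx":0,"dy":0,"dz":0,"ax":0,"ay":0,"az":0},
    {"dx":0,"dy":0,"dz":0,"ax":0,"ay":0,"az":0},
    {"dx":0,"dy":0,"dz":0,"ax":0,"ay":0,"az":0},
    {"dx":0,"dy":0,"dz":0,"ax":0,"ay":0,"az":0},
    {"dx":0,"dy":0,"dz":-0.01,"ax":0,"ay":0,"az":0},
    {"dx":0,"dy":0,"dz":-0.05,"ax":0,"ay":0,"az":0},
    {"dx":0,"dy":0,"dz":-0.05,"ax":0,"ay":0,"az":0}
  ],
  "gripper": -1,
  "grip_force": 45
}}

```text
t: 85.85
ee_pos: [0.576, 0.3278, 0.0961]
tcp_rot: [-3.14, 0.001, 1.571]
contact_force: [0.7, -0.0, 0.0]
gripper_width: 0.0483
gripper_force: 47.6
```

Emit:
{"fn": "send_rows", "kwargs": {
  "rows": [
    {"dx":0,"dy":0,"dz":-0.05,"ax":0,"ay":0,"az":0},
    {"dx":-0.02,"dy":0,"dz":-0.05,"ax":0,"ay":0,"az":0},
    {"dx":-0.055,"dy":0,"dz":0,"ax":0,"ay":0,"az":0},
    {"dx":-0.055,"dy":0,"dz":0,"ax":0,"ay":0,"az":0},
    {"dx":-0.055,"dy":0,"dz":0,"ax":0,"ay":0,"az":0},
    {"dx":-0.055,"dy":0,"dz":0,"ax":0,"ay":0,"az":0},
    {"dx":-0.055,"dy":0,"dz":0,"ax":0,"ay":0,"az":0},
    {"dx":-0.055,"dy":0,"dz":0,"ax":0,"ay":0,"az":0}
  ]
}}

```text
t: 86.85
ee_pos: [0.5762, -0.0238, 0.196]
tcp_rot: [3.141, 0.0, 1.571]
contact_force: [0.5, -0.2, -0.9]
gripper_width: 0.0485
gripper_force: 47.6
```

Emit:
{"fn": "send_rows", "kwargs": {
  "rows": [
    {"dx":-0.055,"dy":0,"dz":0,"ax":0,"ay":0,"az":0},
    {"dx":-0.055,"dy":0,"dz":0,"ax":0,"ay":0,"az":0},
    {"dx":-0.055,"dy":0.001,"dz":0,"ax":0,"ay":0,"az":0},
    {"dx":-0.0383,"dy":0,"dz":0,"ax":0,"ay":0,"az":0.025},
    {"dx":0,"dy":0,"dz":0.02,"ax":0,"ay":0,"az":0},
    {"dx":0,"dy":0,"dz":0.02,"ax":0,"ay":0,"az":0},
    {"dx":0,"dy":0,"dz":0,"ax":0,"ay":0,"az":0},
    {"dx":0,"dy":0,"dz":0,"ax":0,"ay":0,"az":0}
  ]
}}

```text
t: 87.85
ee_pos: [0.5777, -0.2253, 0.1568]
tcp_rot: [3.141, 0.001, 1.546]
contact_force: [0.1, -0.9, -1.0]
gripper_width: 0.0481
gripper_force: 47.6
```

Emit:
{"fn": "send_rows", "kwargs": {
  "rows": [
    {"dx":0,"dy":0,"dz":0.02,"ax":0,"ay":0,"az":0},
    {"dx":0,"dy":0,"dz":0.02,"ax":0,"ay":0,"az":0},
    {"dx":0,"dy":0,"dz":0.005,"ax":0,"ay":0,"az":0},
    {"dx":0,"dy":0,"dz":0,"ax":0,"ay":0,"az":0},
    {"dx":0,"dy":0,"dz":0,"ax":0,"ay":0,"az":0},
    {"dx":0,"dy":0,"dz":0,"ax":0,"ay":0,"az":0},
    {"dx":0,"dy":0,"dz":0,"ax":0,"ay":0,"az":0},
    {"dx":0,"dy":0,"dz":0,"ax":0,"ay":0,"az":0}
  ]
}}

```text
t: 88.85
ee_pos: [0.5773, -0.2252, 0.1112]
tcp_rot: [3.141, -0.0, 1.546]
contact_force: [-0.5, 0.7, -0.1]
gripper_width: 0.0484
gripper_force: 47.6
```

Positions are good. I'll lower, release, rise and check all three nests.

Emit:
{"fn": "send_rows", "kwargs": {
  "rows": [
    {"dx":0,"dy":0,"dz":0.002,"ax":0,"ay":0,"az":0},
    {"dx":0,"dy":0,"dz":0.002,"ax":0,"ay":0,"az":0},
    {"dx":0,"dy":0,"dz":0.002,"ax":0,"ay":0,"az":0},
    {"dx":0,"dy":0,"dz":0.002,"ax":0,"ay":0,"az":0},
    {"dx":0,"dy":0,"dz":0.0015,"ax":0,"ay":0,"az":0},
    {"dx":0,"dy":0,"dz":0,"ax":0,"ay":0,"az":0},
    {"dx":0,"dy":0,"dz":0,"ax":0,"ay":0,"az":0},
    {"dx":0,"dy":0,"dz":0,"ax":0,"ay":0,"az":0}
  ]
}}

```text
t: 89.85
ee_pos: [0.5773, -0.2251, 0.1017]
tcp_rot: [3.141, -0.0, 1.546]
contact_force: [-0.1, 0.0, 0.3]
gripper_width: 0.0483
gripper_force: 47.8
```

Emit:
{"fn": "send_rows", "kwargs": {
  "rows": [
    {"dx":0,"dy":0,"dz":0,"ax":0,"ay":0,"az":0},
    {"dx":0,"dy":0,"dz":0,"ax":0,"ay":0,"az":0},
    {"dx":0,"dy":0,"dz":0,"ax":0,"ay":0,"az":0},
    {"dx":0,"dy":0,"dz":-0.02,"ax":0,"ay":0,"az":0},
    {"dx":0,"dy":0,"dz":-0.05,"ax":0,"ay":0,"az":-0.025},
    {"dx":0.03,"dy":0,"dz":-0.05,"ax":0,"ay":0,"az":0},
    {"dx":0.03,"dy":0,"dz":-0.05,"ax":0,"ay":0,"az":0},
    {"dx":0.03,"dy":0,"dz":-0.03,"ax":0,"ay":0,"az":0}
  ],
  "gripper": 0.5
}}

```text
t: 90.85
ee_pos: [0.5778, -0.1346, 0.3052]
tcp_rot: [3.137, 0.001, 1.57]
contact_force: [0.9, 0.1, -0.1]
gripper_width: 0.0638
gripper_force: 0.0
```

Emit:
{"fn": "send_rows", "kwargs": {
  "rows": [
    {"dx":0,"dy":0,"dz":0,"ax":0,"ay":0,"az":0},
    {"dx":0,"dy":0,"dz":0,"ax":0,"ay":0,"az":0},
    {"dx":0,"dy":0,"dz":0,"ax":0,"ay":0,"az":0},
    {"dx":0,"dy":0,"dz":0,"ax":0,"ay":0,"az":0},
    {"dx":0,"dy":0,"dz":0,"ax":0,"ay":0,"az":0},
    {"dx":0,"dy":0,"dz":0,"ax":0,"ay":0,"az":0},
    {"dx":0,"dy":0,"dz":0,"ax":0,"ay":0,"az":0},
    {"dx":0,"dy":0,"dz":0,"ax":0,"ay":0,"az":0}
  ],
  "gripper": 1
}}

```text
t: 91.85
ee_pos: [0.5773, -0.1352, 0.3016]
tcp_rot: [3.141, -0.0, 1.571]
contact_force: [0.9, -0.2, 0.0]
gripper_width: 0.0856
gripper_force: 0.0
```

```bash
python3 - <<'E'
from b import *
import pickle
d=get("wrist"); pickle.dump(d,open("w15.pkl","wb")); s=sense(); print(s["ee_pos"],s["tcp_rot"],s["gripper_width"])
save(d,"w15.png",s=1.5)
E
```

```text
[ 0.57728274 -0.1351497   0.30159994] [3.14138195e+00 4.18474856e-07 1.57087497e+00] 0.08548038765378384
```

View pics/w15.png

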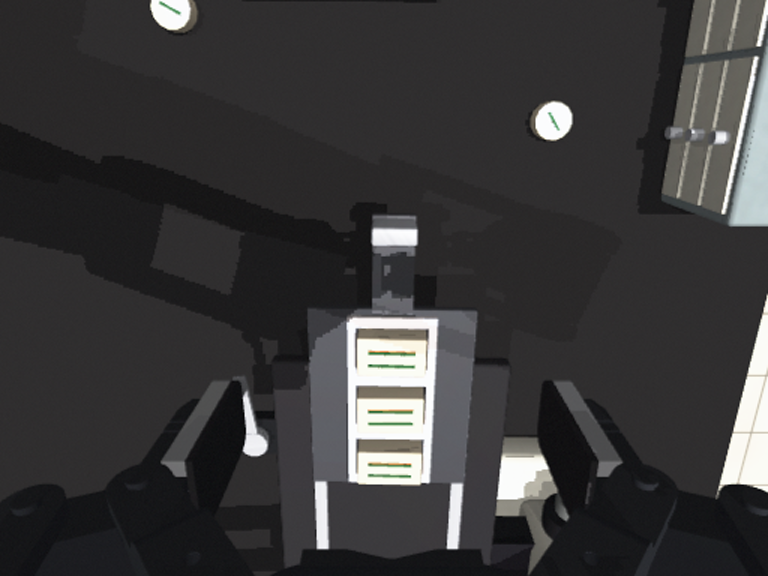

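All three mounts lie in the nests (strips at v≈359, 411 and 470). I'll check the centres numerically, along with the tab position.

```bash
python3 - <<'E'
from b import *
import pickle
d=pickle.load(open("w15.pkl","rb")); im=d["img"].astype(int)
m=((im[:,:,1]-im[:,:,0]>25)&(im[:,:,1]-im[:,:,2]>5)).astype(np.uint8); m[:200]=0; m[330:]=0; m[:,:230]=0; m[:,295:]=0
m=cv2.morphologyEx(m,cv2.MORPH_CLOSE,np.ones((13,3)))
for c in cv2.findContours(m,cv2.RETR_EXTERNAL,cv2.CHAIN_APPROX_NONE)[0]:
    if cv2.contourArea(c)>20:
        P=np.array([onz(d,u,v,.145)[:2] for u,v in c[:,0]],np.float32); r=cv2.minAreaRect(P); print(np.round(r[0],4),np.round(r[1],4),round(r[2],1))
print("tab",onz(d,394/1.5,238/1.5,.155),"knob",onz(d,243/1.5,384/1.5,.155))
E
```

```text
[ 0.5752 -0.3259] [0.0113 0.0316] 89.9
[ 0.5753 -0.2776] [0.0118 0.0326] 89.9
[ 0.5765 -0.2293] [0.012  0.0333] 89.9
tab [ 0.57865048 -0.13659024  0.155     ] knob [ 0.47195591 -0.24285613  0.155     ]
```

Emit:
{"fn": "send_rows", "kwargs": {
  "rows": [
    {"dx":0.03,"dy":0.0014,"dz":0,"ax":0,"ay":0,"az":0},
    {"dx":0,"dy":0,"dz":0,"ax":0,"ay":0,"az":0},
    {"dx":0,"dy":0,"dz":0.05,"ax":0,"ay":0,"az":0},
    {"dx":0,"dy":0,"dz":0.05,"ax":0,"ay":0,"az":0},
    {"dx":0,"dy":0,"dz":0.05,"ax":0,"ay":0,"az":0},
    {"dx":0,"dy":0,"dz":0.02,"ax":0,"ay":0,"az":0},
    {"dx":0,"dy":0,"dz":0.02,"ax":0,"ay":0,"az":0},
    {"dx":0,"dy":0,"dz":0.0085,"ax":0,"ay":0,"az":0}
  ],
  "gripper": -1
}}

```text
t: 92.9
ee_pos: [0.5778, -0.1055, 0.1014]
tcp_rot: [-3.139, -0.0, 1.57]
contact_force: [0.4, -0.5, -0.7]
gripper_width: -0.0001
gripper_force: 0.0
```

Emit:
{"fn": "send_rows", "kwargs": {
  "rows": [
    {"dx":0,"dy":0,"dz":0,"ax":0,"ay":0,"az":0},
    {"dx":-0.004,"dy":0,"dz":0,"ax":0,"ay":0,"az":0},
    {"dx":-0.004,"dy":0,"dz":0,"ax":0,"ay":0,"az":0},
    {"dx":-0.004,"dy":0,"dz":0,"ax":0,"ay":0,"az":0},
    {"dx":-0.008,"dy":0,"dz":0,"ax":0,"ay":0,"az":0},
    {"dx":-0.012,"dy":0,"dz":0,"ax":0,"ay":0,"az":0},
    {"dx":-0.016,"dy":0,"dz":0,"ax":0,"ay":0,"az":0},
    {"dx":-0.02,"dy":-0.001,"dz":0,"ax":0,"ay":0,"az":0}
  ]
}}

```text
t: 93.9
ee_pos: [0.5782, -0.1742, 0.1032]
tcp_rot: [3.14, -0.0, 1.571]
contact_force: [1.9, 3.8, 3.2]
gripper_width: -0.0001
gripper_force: 1.9
```

Emit:
{"fn": "send_rows", "kwargs": {
  "rows": [
    {"dx":-0.02,"dy":-0.0005,"dz":0,"ax":0,"ay":0,"az":0},
    {"dx":-0.02,"dy":-0.0005,"dz":0,"ax":0,"ay":0,"az":0},
    {"dx":-0.02,"dy":-0.0005,"dz":0,"ax":0,"ay":0,"az":0},
    {"dx":-0.02,"dy":-0.0005,"dz":0,"ax":0,"ay":0,"az":0},
    {"dx":-0.02,"dy":-0.0005,"dz":0,"ax":0,"ay":0,"az":0},
    {"dx":-0.015,"dy":-0.0005,"dz":0,"ax":0,"ay":0,"az":0},
    {"dx":-0.01,"dy":0,"dz":0,"ax":0,"ay":0,"az":0},
    {"dx":-0.007,"dy":0,"dz":0,"ax":0,"ay":0,"az":0}
  ]
}}

```text
t: 94.9
ee_pos: [0.5739, -0.3057, 0.1026]
tcp_rot: [-3.14, -0.001, 1.57]
contact_force: [-0.0, 2.5, -0.3]
gripper_width: 0.0004
gripper_force: 1.5
```

Emit:
{"fn": "send_rows", "kwargs": {
  "rows": [
    {"dx":-0.004,"dy":0,"dz":0,"ax":0,"ay":0,"az":0},
    {"dx":-0.003,"dy":0,"dz":0,"ax":0,"ay":0,"az":0},
    {"dx":-0.003,"dy":0,"dz":0,"ax":0,"ay":0,"az":0},
    {"dx":-0.002,"dy":0,"dz":0,"ax":0,"ay":0,"az":0},
    {"dx":-0.002,"dy":0,"dz":0,"ax":0,"ay":0,"az":0},
    {"dx":0,"dy":0,"dz":0,"ax":0,"ay":0,"az":0},
    {"dx":0,"dy":0,"dz":0,"ax":0,"ay":0,"az":0},
    {"dx":0,"dy":0,"dz":0,"ax":0,"ay":0,"az":0}
  ]
}}

```text
t: 95.9
ee_pos: [0.5751, -0.3195, 0.1032]
tcp_rot: [3.141, 0.001, 1.571]
contact_force: [-0.5, 1.5, -1.5]
gripper_width: -0.0001
gripper_force: 0.5
```

Emit:
{"fn": "send_rows", "kwargs": {
  "rows": [
    {"dx":-0.002,"dy":0,"dz":0,"ax":0,"ay":0,"az":0},
    {"dx":-0.002,"dy":0,"dz":0,"ax":0,"ay":0,"az":0},
    {"dx":-0.001,"dy":0,"dz":0,"ax":0,"ay":0,"az":0},
    {"dx":0,"dy":0,"dz":0,"ax":0,"ay":0,"az":0},
    {"dx":0,"dy":0,"dz":0,"ax":0,"ay":0,"az":0},
    {"dx":0,"dy":0,"dz":0,"ax":0,"ay":0,"az":0},
    {"dx":0,"dy":0,"dz":0,"ax":0,"ay":0,"az":0},
    {"dx":0,"dy":0,"dz":0,"ax":0,"ay":0,"az":0}
  ]
}}

```text
t: 96.9
ee_pos: [0.5748, -0.3244, 0.1032]
tcp_rot: [3.141, 0.0, 1.571]
contact_force: [1.7, 1.0, 0.1]
gripper_width: 0.0001
gripper_force: 0.6
```

Emit:
{"fn": "send_rows", "kwargs": {
  "rows": [
    {"dx":-0.002,"dy":0,"dz":0,"ax":0,"ay":0,"az":0},
    {"dx":-0.002,"dy":0,"dz":0,"ax":0,"ay":0,"az":0},
    {"dx":-0.001,"dy":0,"dz":0,"ax":0,"ay":0,"az":0},
    {"dx":0,"dy":0,"dz":0,"ax":0,"ay":0,"az":0},
    {"dx":0,"dy":0,"dz":0,"ax":0,"ay":0,"az":0},
    {"dx":0,"dy":0,"dz":0,"ax":0,"ay":0,"az":0},
    {"dx":0,"dy":0,"dz":0,"ax":0,"ay":0,"az":0},
    {"dx":0,"dy":0,"dz":0,"ax":0,"ay":0,"az":0}
  ]
}}

```text
t: 97.9
ee_pos: [0.5747, -0.3291, 0.1031]
tcp_rot: [3.142, 0.0, 1.571]
contact_force: [-0.7, 2.7, 1.3]
gripper_width: 0.0
gripper_force: 1.4
```

Emit:
{"fn": "send_rows", "kwargs": {
  "rows": [
    {"dx":-0.002,"dy":0,"dz":0,"ax":0,"ay":0,"az":0},
    {"dx":-0.002,"dy":0,"dz":0,"ax":0,"ay":0,"az":0},
    {"dx":-0.001,"dy":0,"dz":0,"ax":0,"ay":0,"az":0},
    {"dx":0,"dy":0,"dz":0,"ax":0,"ay":0,"az":0},
    {"dx":0,"dy":0,"dz":0,"ax":0,"ay":0,"az":0},
    {"dx":0,"dy":0,"dz":0,"ax":0,"ay":0,"az":0},
    {"dx":0,"dy":0,"dz":0,"ax":0,"ay":0,"az":0},
    {"dx":0,"dy":0,"dz":0,"ax":0,"ay":0,"az":0}
  ]
}}

```text
t: 98.9
ee_pos: [0.5746, -0.3289, 0.1032]
tcp_rot: [-3.14, -0.009, 1.574]
contact_force: [-1.9, 13.2, 5.6]
gripper_width: 0.0005
gripper_force: 7.0
```

```bash
python3 - <<'E'
from b import *
import pickle
s=sense(); print(s["ee_pos"],s["contact_force"])
t0=pickle.load(open("top0.pkl","rb")); t=get("top")
# tab bright blob in top view before/after
for d in (t0,t):
    g=cv2.cvtColor(d["img"],cv2.COLOR_RGB2GRAY); u,v=proj(d,(.575,-.345,.155)).astype(int)
    w=g[v-8:v+9,u-10:u+11]; print(u,v); print(w[::2,::2])
E
```

```text
[ 0.57457018 -0.32888744  0.10315126] [-1.89693146 13.23395755  5.57072924]
348 173
[[ 82  85  82  84  82  83  79  81  78  80  79]
 [ 82  83  80  84  83  78  76  80  77  80  81]
 [ 84  82  84  82  71 174 162  80  79  76  77]
 [ 80  80  85  75  83 218 186 104 108 110 108]
 [ 86  82  82  77  78 215 178 105 109 105 108]
 [ 84  85  84  71  80 209 180 108 108 109 109]
 [ 85  83  83  74  86 218 186 108 110 107 111]
 [ 85  88  83  65  53  33  50  55  68  71  74]
 [ 82  87  85  84  60  47  86  79  81  79  75]]
348 173
[[ 73  75  40  34 104 118 118 121  42  38  49]
 [ 76  47  33  65 122 118 119  67  31  31  52]
 [ 65  42  39 114 118 120  95  32  34  39  30]
 [ 58  38 116 120 117 120  55  29  34  33  31]
 [ 29  73 120 117 122  63 113  62  34  31  33]
 [ 45 123 119 120  90  18  42 116  73  42  35]
 [119 118 120 115  27  19  23  40  74  90  70]
 [128 120 122  52  28  20  19  23  18  23  34]
 [120 118  79  18  29  17  23  36  25  39  41]]
```

The push now meets 13 N with no motion, so the carriage is home against its stop. I'll back off, rise, and work out the knob position from the earlier view.

Emit:
{"fn": "send_rows", "kwargs": {
  "rows": [
    {"dx":0.01,"dy":0,"dz":0,"ax":0,"ay":0,"az":0},
    {"dx":0.02,"dy":0,"dz":-0.02,"ax":0,"ay":0,"az":0},
    {"dx":0,"dy":0,"dz":-0.05,"ax":0,"ay":0,"az":0},
    {"dx":0,"dy":0,"dz":-0.05,"ax":0,"ay":0,"az":0},
    {"dx":0,"dy":-0.03,"dz":-0.02,"ax":0,"ay":0,"az":0},
    {"dx":0,"dy":0,"dz":0,"ax":0,"ay":0,"az":0},
    {"dx":0,"dy":0,"dz":0,"ax":0,"ay":0,"az":0},
    {"dx":0,"dy":0,"dz":0,"ax":0,"ay":0,"az":0}
  ],
  "gripper": 0
}}

```text
t: 99.95
ee_pos: [0.5446, -0.3037, 0.2412]
tcp_rot: [-3.139, -0.002, 1.571]
contact_force: [0.0, -0.4, -0.1]
gripper_width: 0.0425
gripper_force: 0.0
```

```bash
python3 - <<'E'
from b import *
from scipy.spatial.transform import Rotation as Ro
import pickle
d=get("wrist"); s=sense(); print(s["ee_pos"],s["tcp_rot"]); pickle.dump(d,open("w16.pkl","wb"))
e=dict(d); T=np.eye(4);T[:3,:3]=Ro.from_euler("xyz",[-3.14126,-.0002,-1.31926]).as_matrix();T[:3,3]=[.46548,-.26253,.0903]
W=T@np.array(d["T_tool_cam"]); e["R"]=W[:3,:3].T; e["t"]=-W[:3,:3].T@W[:3,3]
print("w8 knob",onz(e,275,306,.155),"hinge",onz(e,291,152,.127))
# current view: bright spots near the lever
g=cv2.cvtColor(d["img"],cv2.COLOR_RGB2GRAY)
for z,X in(("knob?",(.466,-.262,.155)),("hinge?",(.4655,-.3165,.127))):
    u,v=proj(d,X).round().astype(int); print(z,u,v); print(g[max(v-16,0):v+17:3,max(u-16,0):u+17:3])
E
```

```text
[ 0.54463891 -0.3037349   0.2411641 ] [-3.13917784e+00 -1.73769975e-03  1.57112298e+00]
w8 knob [ 0.45949876 -0.25918634  0.155     ] hinge [ 0.46615307 -0.31313968  0.127     ]
knob? 158 124
[[ 71  75  76  76  76  85  80  76  77  75  68]
 [ 49  74  81 107 139 141 139 165  82  53  48]
 [ 80 240 238 156 145 143 143 141  88  47  48]
 [254 255 255 255 229 143 142 139 135  49  49]
 [254 254 255 255 255 147 137 131 125  48  49]
 [254 255 255 255 255 158 127 120 222  49  48]
 [254 254 255 255 255 141 179 255 254  85  48]
 [ 47 254 254 254 212 208 255 255 255  98  48]
 [ 49  49  47  47  48 250 254 255 255 142  48]
 [ 48  48  48  48  48 119 254 255 255 188  48]
 [ 49  48  49  49  48  48 253 255 254 249  52]]
hinge? 172 181
[[ 75  72  51 220 228 228 187  71  42  43  40]
 [ 76  48  52 214 217 228 226 141 116  56  51]
 [ 76  49 113 228 229 229 230 230 202 115  42]
 [ 76  55 230 231 231 231 231 232 231 160  64]
 [ 77  52 230 232 231 232 232 232 232 231  83]
 [ 54  48 231 232 232 232 233 233 233 233  68]
 [ 48  48 230 231 230 228 228 228 228 228  42]
 [ 49  49  49 226 226 228 228 229 230 126  39]
 [ 48  48  49  50 217 229 228 229 152  50  50]
 [ 48  47  49  47  48  48  49  49  50  48  50]
 [ 48  49  48  49  47  47  47  48  49  48  48]]
```

Emit:
{"fn": "send_rows", "kwargs": {
  "rows": [
    {"dx":0.0236,"dy":-0.0428,"dz":0,"ax":0,"ay":0,"az":0},
    {"dx":0.0236,"dy":-0.0428,"dz":0,"ax":0,"ay":0,"az":0},
    {"dx":0,"dy":0,"dz":0.03,"ax":0,"ay":0,"az":-0.12},
    {"dx":0,"dy":0,"dz":0.03,"ax":0,"ay":0,"az":0},
    {"dx":0,"dy":0,"dz":0,"ax":0,"ay":0,"az":0},
    {"dx":0,"dy":0,"dz":0,"ax":0,"ay":0,"az":0},
    {"dx":0,"dy":0,"dz":0,"ax":0,"ay":0,"az":0},
    {"dx":0,"dy":0,"dz":0,"ax":0,"ay":0,"az":0}
  ]
}}

```text
t: 101.0
ee_pos: [0.4597, -0.2574, 0.1842]
tcp_rot: [3.14, 0.001, 1.691]
contact_force: [-1.2, -0.4, -0.5]
gripper_width: 0.0432
gripper_force: 0.0
```

```bash
python3 - <<'E'
from b import *
d=get("wrist"); s=sense(); print(s["ee_pos"],s["tcp_rot"],s["gripper_width"])
g=cv2.cvtColor(d["img"],cv2.COLOR_RGB2GRAY)
u,v=proj(d,(.459,-.2605,.155)).round().astype(int); print(u,v)
b=(g>200).astype(np.uint8); b[:,:u-45]=0;b[:,u+45:]=0; b[v+45:]=0
for c in cv2.findContours(b,cv2.RETR_EXTERNAL,cv2.CHAIN_APPROX_NONE)[0]:
    if cv2.contourArea(c)>60: r=cv2.boundingRect(c); print(r,cv2.contourArea(c),onz(d,r[0]+r[2]/2,r[1]+r[3]/2,.155).round(4))
print(g[v-40:v+41:5,u-45:u+46:5])
E
```

```text
[ 0.45955675 -0.25727342  0.18393373] [3.14030210e+00 1.01417435e-03 1.69080904e+00] 0.04257266042307654
260 208
(247, 184, 26, 69) 982.0 [ 0.4598 -0.2682  0.155 ]
[[ 81  81  81  79  67  68  67  67  67  80  81  80  80  71  67  67  64  78
   66]
 [ 81  79  80  81  81  67  68  67  67  67  78  79  79  78  67  64 117 112
   94]
 [ 81  79  80  79  80  80  68  67  67  67  68  67  67  68  67  63 179 193
  193]
 [ 81  81  80  80  81  80  88 111 105 120 105  67  67  67  67  67 191 193
  192]
 [ 81  81  80  80  81  81 115 126 209 219 218  67  67  67  66  76 190 192
  170]
 [ 80  82  80  80  80  80 115 189 213 221 221  73  67  67  67  87 104 171
  169]
 [ 80  80  80  80  80  80  81 197 225 215 179  81  67  67  68  76  86  85
  169]
 [ 79  80  80  91  80  80  79 207 255 255 255 100  68  67  61  80  84 157
  169]
 [ 81  83 122  88  80  81  81 244 249 255 250 122  67  68  59  85  86 170
  169]
 [121 122 123  80  80  80  80 126 245 247 246  67  67  67  61  84  85 104
  169]
 [122 121 122  80  81  80  79  80 247 246 242  68  67  68  69  85  86 159
  169]
 [123 122 123 122 121 122 122  90 246 245 242  67  67  67  82  85  86 169
  169]
 [121 122 122 122 121 121 121  50 246 255 255  53  64  76 131 165 166 167
  167]
 [122 122 121 121 123 121 107 102 255 255 255  54  49  49 152 166 165 165
  166]
 [122 122 121 121 122 122 105 102 255 255 255 103 103 102 162 165 165 165
  166]
 [119 121 122 123 122 121 109  75 255 255 255 103 102 101 165 166 166 165
  165]
 [116 121 122 122 122 122 105 198 255 255 255 193 101 101 163 164 164 164
  164]]
```

The knob sits where predicted, centred between the fingers. I'll descend, narrow the cage and swing it round.

Emit:
{"fn": "send_rows", "kwargs": {
  "rows": [
    {"dx":0,"dy":0,"dz":0.02,"ax":0,"ay":0,"az":0},
    {"dx":0,"dy":0,"dz":0.02,"ax":0,"ay":0,"az":0},
    {"dx":0,"dy":0,"dz":0.015,"ax":0,"ay":0,"az":0},
    {"dx":0,"dy":0,"dz":0.01,"ax":0,"ay":0,"az":0},
    {"dx":0,"dy":0,"dz":0.01,"ax":0,"ay":0,"az":0},
    {"dx":0,"dy":0,"dz":0.008,"ax":0,"ay":0,"az":0},
    {"dx":0,"dy":0,"dz":0.006,"ax":0,"ay":0,"az":0},
    {"dx":0,"dy":0,"dz":0,"ax":0,"ay":0,"az":0}
  ]
}}

```text
t: 102.05
ee_pos: [0.4589, -0.2568, 0.0935]
tcp_rot: [-3.141, -0.001, 1.691]
contact_force: [-0.7, -0.0, 0.1]
gripper_width: 0.0427
gripper_force: 0.0
```

Emit:
{"fn": "send_rows", "kwargs": {
  "rows": [
    {"dx":0,"dy":0,"dz":0,"ax":0,"ay":0,"az":0},
    {"dx":0,"dy":0,"dz":0,"ax":0,"ay":0,"az":0},
    {"dx":0,"dy":0,"dz":0,"ax":0,"ay":0,"az":0},
    {"dx":0,"dy":0,"dz":0,"ax":0,"ay":0,"az":0},
    {"dx":0,"dy":0,"dz":0,"ax":0,"ay":0,"az":0},
    {"dx":0,"dy":0,"dz":0,"ax":0,"ay":0,"az":0},
    {"dx":0,"dy":0,"dz":0,"ax":0,"ay":0,"az":0},
    {"dx":0,"dy":0,"dz":0,"ax":0,"ay":0,"az":0}
  ],
  "gripper": -0.4
}}

```text
t: 103.05
ee_pos: [0.4591, -0.257, 0.094]
tcp_rot: [3.142, -0.0, 1.691]
contact_force: [0.1, 0.7, -0.5]
gripper_width: 0.0255
gripper_force: 0.0
```

Emit:
{"fn": "send_rows", "kwargs": {
  "rows": [
    {"dx":-0.0005,"dy":-0.0071,"dz":0,"ax":0,"ay":0,"az":-0.13},
    {"dx":-0.0005,"dy":-0.0071,"dz":0,"ax":0,"ay":0,"az":-0.13},
    {"dx":-0.0005,"dy":-0.0071,"dz":0,"ax":0,"ay":0,"az":-0.13},
    {"dx":-0.0005,"dy":-0.0071,"dz":0,"ax":0,"ay":0,"az":-0.13},
    {"dx":-0.0005,"dy":-0.0071,"dz":0,"ax":0,"ay":0,"az":-0.13},
    {"dx":-0.0005,"dy":-0.0071,"dz":0,"ax":0,"ay":0,"az":-0.13},
    {"dx":-0.0005,"dy":-0.0071,"dz":0,"ax":0,"ay":0,"az":-0.13},
    {"dx":-0.0005,"dy":-0.0071,"dz":0,"ax":0,"ay":0,"az":-0.13}
  ]
}}

```text
t: 104.05
ee_pos: [0.4153, -0.2889, 0.0938]
tcp_rot: [3.14, -0.001, 2.735]
contact_force: [-0.9, 2.3, 0.2]
gripper_width: 0.0259
gripper_force: 0.8
```

Emit:
{"fn": "send_rows", "kwargs": {
  "rows": [
    {"dx":-0.0005,"dy":-0.0071,"dz":0,"ax":0,"ay":0,"az":-0.13},
    {"dx":-0.0005,"dy":-0.0071,"dz":0,"ax":0,"ay":0,"az":-0.13},
    {"dx":-0.0005,"dy":-0.0071,"dz":0,"ax":0,"ay":0,"az":-0.1},
    {"dx":0,"dy":-0.005,"dz":0,"ax":0,"ay":0,"az":0},
    {"dx":0,"dy":-0.003,"dz":0,"ax":0,"ay":0,"az":0},
    {"dx":0,"dy":0,"dz":0,"ax":0,"ay":0,"az":0},
    {"dx":0,"dy":0,"dz":0,"ax":0,"ay":0,"az":0},
    {"dx":0,"dy":0,"dz":0,"ax":0,"ay":0,"az":0}
  ]
}}

```text
t: 105.05
ee_pos: [0.4104, -0.3152, 0.0936]
tcp_rot: [3.135, -0.002, 3.09]
contact_force: [-2.1, 8.1, 2.4]
gripper_width: 0.0254
gripper_force: 4.1
```

Emit:
{"fn": "send_rows", "kwargs": {
  "rows": [
    {"dx":0,"dy":0.007,"dz":0,"ax":0,"ay":0,"az":0},
    {"dx":0,"dy":0,"dz":0,"ax":0,"ay":0,"az":0},
    {"dx":0,"dy":0,"dz":-0.03,"ax":0,"ay":0,"az":0},
    {"dx":0,"dy":0,"dz":-0.05,"ax":0,"ay":0,"az":0},
    {"dx":0,"dy":0,"dz":-0.05,"ax":0,"ay":0,"az":0},
    {"dx":0,"dy":0,"dz":-0.05,"ax":0,"ay":0,"az":0},
    {"dx":0,"dy":0,"dz":0,"ax":0,"ay":0,"az":0},
    {"dx":0,"dy":0,"dz":0,"ax":0,"ay":0,"az":0}
  ]
}}

```text
t: 106.05
ee_pos: [0.4111, -0.3118, 0.2736]
tcp_rot: [-3.141, 0.0, 3.09]
contact_force: [-0.8, 0.8, -1.2]
gripper_width: 0.0252
gripper_force: 0.0
```

Emit:
{"fn": "send_rows", "kwargs": {
  "rows": [
    {"dx":0.05,"dy":0.05,"dz":0,"ax":0,"ay":0,"az":0},
    {"dx":0.05,"dy":0.03,"dz":0,"ax":0,"ay":0,"az":0},
    {"dx":0,"dy":0.05,"dz":0,"ax":0,"ay":0,"az":0},
    {"dx":0,"dy":0.05,"dz":0,"ax":0,"ay":0,"az":0},
    {"dx":0,"dy":0.05,"dz":0,"ax":0,"ay":0,"az":0},
    {"dx":0,"dy":0.03,"dz":0,"ax":0,"ay":0,"az":0},
    {"dx":0,"dy":0,"dz":0,"ax":0,"ay":0,"az":0},
    {"dx":0,"dy":0,"dz":0,"ax":0,"ay":0,"az":0}
  ]
}}

```text
t: 107.05
ee_pos: [0.3296, -0.0533, 0.2727]
tcp_rot: [3.142, -0.002, 3.09]
contact_force: [-0.1, -0.7, 0.2]
gripper_width: 0.0253
gripper_force: 0.0
```

```bash
python3 - <<'E'
from b import *
import pickle
s=sense(); print(s["ee_pos"],s["tcp_rot"],s["contact_force"])
t0=pickle.load(open("top0.pkl","rb")); t=get("top"); pickle.dump(t,open("top1.pkl","wb"))
for d in (t0,t):
    g=cv2.cvtColor(d["img"],cv2.COLOR_RGB2GRAY); u,v=proj(d,(.575,-.345,.155)).astype(int)
    print(g[v-6:v+8:3,u-6:u+9])
    u,v=proj(d,(.415,-.31,.15)).astype(int); b=(g[v-25:v+22,u-20:u+21]>150).astype(np.uint8)
    n,l,st,ce=cv2.connectedComponentsWithStats(b)
    for k in range(1,n):
        if st[k,4]>8: print("lever blob",st[k],ce[k]+[u-20,v-25])
E
```

```text
[ 0.32959654 -0.05325346  0.27273428] [ 3.14154835e+00 -2.27072252e-03  3.09044822e+00] [-0.09785761 -0.66721423  0.23206403]
[[ 80  85  84  77  83  79  78  78  76  79  80  81  77  77  80]
 [ 88  84  74  72  79 153 219 219 188 122  89  88  84  82  80]
 [ 82  82  77  72  78 154 215 210 178 129 105 107 109 106 105]
 [ 85  83  75  71  77 155 211 212 182 129 107 110 107 107 109]
 [ 83  84  65  50  53  47  33  32  50  56  55  57  68  73  71]]
lever blob [15  7  9 21 83] [336.4939759  212.51807229]
lever blob [37  7  4  5 20] [356.5 206. ]
[[ 78  83  81  86  80  77  79  80  75  76  80  81  80  78  80]
 [ 83  82  74  73  76 130 219 222 209 139  89  87  86  79  78]
 [ 85  83  58  76  76 126 214 215 200 142 104 104 108 104 107]
 [ 84  83  57  76  76 127 210 213 204 144 105 108 111 108 109]
 [ 85  82  53  52  55  40  28  29  43  53  54  56  71  73  71]]
lever blob [17  7  7 21 81] [337.60493827 212.44444444]
lever blob [37  7  4  5 20] [356.5 206. ]
```

The top view shows the tab back at its starting place to within a pixel. The lever is more square to the stage than at the start, after pressing the stop with 8 N, and the arm is clear. Handing in.

```bash
python3 -c "
from workcell import job
print(job.sign_off())"
```

```text
the job is handed in; nothing more can be done
None
```

I handed the job in: all three mounts were squared on the board and laid in the nests, the carriage was pushed home against its end stop, and the lever was swung back to its stop. No verdict came back. I judged the lever and carriage from contact forces and the top camera, and did not look at the mounts again once they were under the head.

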